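Change the wire spools on a sprung spindle rack

TASK

The spools on the wire rack are used up: lift the spindle out of its notch and draw it out, put the empty spools in the blue bin, and stand all the full spools on the rack in their place. Then pass the spindle back through all of them and the hole in the far cheek, press it in against the sprung plunger as far as it will go, until its square grip meets the notched plate, and lower its neck into the notch so that the spring holds it there. Leave the other things on the bench where they are.

Things in the scene. Friction and masses are not known exactly. Their poses are not given: they have to be found in the camera images.
- rack: Wire-spool rack screwed to the bench. Origin on the bench, midway between its two brackets; y along the spindle axis from the V plate to the plunger, z up. Plywood base 12 mm thick, 90 mm wide, y -93 to 134 mm. Spools stand in a row on the base at y -84 to 84 mm (room for three), between two 6 mm wide rails along y, centred at x = +/-28 mm, tops 20 mm above the bench.
- rack_notch (a point): Where the spindle's axis lies when its neck rests in the V: 39 mm above the bench, rack y = -87 mm, mid-thickness of the notched plate (6 mm thick, 50 mm wide, y -90 to -84 mm), which has an open 90 degree V in its top edge: apex 33 mm, upper corners 49 mm above the bench. Axes as the rack's.
- rack_hole (a point): Centre of the mouth, on the spools' side, of the 26 mm round hole in the far cheek: rack y = 84 mm, 44 mm above the bench. The cheek is 12 mm thick (to y = 96 mm), 70 mm wide, 72 mm high; behind it is the plunger's housing. Axes as the rack's.
- plunger (a joint): Sprung plunger in the cheek's hole, pushed in along rack +y by the spindle's tip; a stem with a black button shows at the far end. 0 = out, face 3 mm inside the hole's mouth; hard stop 0.027 m. Spring 1.5 N at 0, 0.25 N more per mm. Reads 0.025 with the spindle's grip pressed to the V plate, 0.019 with the spindle seated and let go, 0 with it out.
- spindle: Spindle, 140 g. Origin on its axis at the front face of the grip, x towards the tip. Square black grip 28 x 28 mm, x -60 to 0 mm; neck 8 mm thick to 12 mm; steel rod 16 mm thick to 190 mm; nose tapering to 8 mm at 202 mm. Starts seated in the rack through the empty spools, x along rack y. Lying on the bench it rests on grip and tip, tip down about 3 degrees.
- spindle_grip (a point): Middle of the square grip, on the axis, 30 mm behind the spindle's origin. The rod rides in the V 5.7 mm higher than the neck: the spindle slides level over the V and into the hole with its axis 45 to 48 mm above the bench, and drops to 39 mm when the neck is over the plate.
- spindle_tip (a point): End of the spindle's nose. With the spindle seated and let go, the spring pushes the rod's shoulder back against the V plate and the tip is at rack y = 106 mm.
- bin: Blue open box for empty spools, fixed, 170 mm (x) x 125 mm (y) x 60 mm high, walls 4 mm. Origin under its centre.
- bin_in (a point): Centre of the bin's inner floor, 4 mm above the bench.
- full1: Full spool, 130 to 230 g (2 or 3 are present, standing on the bench): white six-sided flanges 60 mm across flats, 46 mm over their outsides, 38 mm apart inside, with copper wire wound to 48 mm across between them; bore 32 mm. Axis along its own y. Origin at its centre, 30 mm above the flat it stands on. Can be gripped from above across the winding, between the flanges.
- full2: Full spool, 130 to 230 g (2 or 3 are present, standing on the bench): white six-sided flanges 60 mm across flats, 46 mm over their outsides, 38 mm apart inside, with copper wire wound to 48 mm across between them; bore 32 mm. Axis along its own y. Origin at its centre, 30 mm above the flat it stands on. Can be gripped from above across the winding, between the flanges.
- full3: Full spool, 130 to 230 g (2 or 3 are present, standing on the bench): white six-sided flanges 60 mm across flats, 46 mm over their outsides, 38 mm apart inside, with copper wire wound to 48 mm across between them; bore 32 mm. Axis along its own y. Origin at its centre, 30 mm above the flat it stands on. Can be gripped from above across the winding, between the flanges.
- empty1: Empty spool, 45 g (2 or 3 are on the rack at the start): two white six-sided flanges 60 mm across flats (69 over corners), 4 mm thick, 46 mm over their outsides, on a bare core 40 mm across, 38 mm wide; bore 32 mm right through. Axis along its own y. Origin at its centre, 30 mm above the flat it stands on. The core can be gripped from above between the flanges.
- empty2: Empty spool, 45 g (2 or 3 are on the rack at the start): two white six-sided flanges 60 mm across flats (69 over corners), 4 mm thick, 46 mm over their outsides, on a bare core 40 mm across, 38 mm wide; bore 32 mm right through. Axis along its own y. Origin at its centre, 30 mm above the flat it stands on. The core can be gripped from above between the flanges.
- empty3: Empty spool, 45 g (2 or 3 are on the rack at the start): two white six-sided flanges 60 mm across flats (69 over corners), 4 mm thick, 46 mm over their outsides, on a bare core 40 mm across, 38 mm wide; bore 32 mm right through. Axis along its own y. Origin at its centre, 30 mm above the flat it stands on. The core can be gripped from above between the flanges.
- wool_tin: Round tin of brass wool, 68 mm across, 50 mm high; origin under its centre. To be left where it is.
- solder_reel: Small reel of solder lying flat, 56 mm across, 30 mm high; origin under its centre. To be left where it is.
- tape: Flat metal-coloured ring (roll of tape) 92 mm across, 22 mm high; origin under its centre. To be left where it is.
Not all that is in view belongs to the job. Leave any red look-alike of the full2 alone.

How it is judged:
On the way, in this order (a step that is already met when the one before it is completed fails the run):
1. the spindle has been drawn out, its tip clear of the rack's V plate (y of spindle_tip in the frame of rack below -0.092 m), for 0.2 s.
2. the spindle passes through every full spool present and presses the plunger in fully (reading over 0.022 m) (y of full1 in the frame of spindle between -0.01 and 0.01 m and z of full1 in the frame of spindle between -0.01 and 0.01 m and x of full1 in the frame of spindle between 0.012 and 0.19 m and y of full2 in the frame of spindle between -0.01 and 0.01 m and z of full2 in the frame of spindle between -0.01 and 0.01 m and x of full2 in the frame of spindle between 0.012 and 0.19 m and y of full3 in the frame of spindle between -0.01 and 0.01 m and z of full3 in the frame of spindle between -0.01 and 0.01 m and x of full3 in the frame of spindle between 0.012 and 0.19 m and value of joint plunger above 0.022 m), for 0.1 s.
At the end, for the whole second after the job is handed in: All full spools are on the spindle; spindle in line with the rack (0.06 rad), neck in the V (origin 35-42 mm high, within 5 mm sideways, rack y -101 to -88 mm), plunger held at 14 to 23.5 mm; empty spools in the bin, centres under 70 mm above its floor; all at rest (y of full1 in the frame of spindle between -0.01 and 0.01 m and z of full1 in the frame of spindle between -0.01 and 0.01 m and x of full1 in the frame of spindle between 0.012 and 0.19 m and y of full2 in the frame of spindle between -0.01 and 0.01 m and z of full2 in the frame of spindle between -0.01 and 0.01 m and x of full2 in the frame of spindle between 0.012 and 0.19 m and y of full3 in the frame of spindle between -0.01 and 0.01 m and z of full3 in the frame of spindle between -0.01 and 0.01 m and x of full3 in the frame of spindle between 0.012 and 0.19 m and x of spindle in the frame of rack between -0.005 and 0.005 m and z of spindle in the frame of rack between 0.035 and 0.042 m and y of spindle in the frame of rack between -0.101 and -0.088 m and y of spindle_tip in the frame of rack above 0.097 m and angle between the x axis of spindle and the y axis of rack, either way round below 0.06 rad and value of joint plunger between 0.014 and 0.0235 m and x of empty1 in the frame of bin_in between -0.082 and 0.082 m and y of empty1 in the frame of bin_in between -0.06 and 0.06 m and z of empty1 in the frame of bin_in between 0 and 0.07 m and x of empty2 in the frame of bin_in between -0.082 and 0.082 m and y of empty2 in the frame of bin_in between -0.06 and 0.06 m and z of empty2 in the frame of bin_in between 0 and 0.07 m and x of empty3 in the frame of bin_in between -0.082 and 0.082 m and y of empty3 in the frame of bin_in between -0.06 and 0.06 m and z of empty3 in the frame of bin_in between 0 and 0.07 m and linear speed of each of full1, full2, full3, empty1, empty2, empty3, spindle below 0.03 m/s); the robot touches nothing.
It fails at once if a bystander (tin, reel or tape) is moved by more than 40 mm (distance of any of wool_tin, solder_reel, tape from where it was at the start of the episode above 0.04 m).
Of full1, full2, full3 only 2 to 3 are there at a start; the rules pass over those that are not, and their reading is None.
Of empty1, empty2, empty3 only 2 to 3 are there at a start; the rules pass over those that are not, and their reading is None.
At some moment in a run one of full1, full2, full3 may be knocked a few centimetres aside while the robot is not near it.
It also fails if it takes over 210 s, if anything falls off the work surface, if the arm or the gripper's body presses on something with over 40 N, if the wrist force passes 120 N, or if a joint passes its speed limit or range.

ROBOT

A 7-joint arm with a two-finger parallel gripper is mounted at the origin on the work surface. World frame = base frame: x ahead of the robot, y to its left, z up, the work surface at z = 0. Lengths are in m, angles in rad, forces in N, time in s.
With the tool pointing down it reaches from about 0.4 to 0.75 m from the base axis. Payload 19.5 kg.
Tool frame: the origin (TCP) lies on the centre line of the jaws, within the pads' length; the fingertips stand 14 mm ahead of it and the grasp point (between the pads) lies 5 mm behind it (arm.nose_length is the distance from the TCP to the fingertips, in m); z points along the fingers, y is the direction in which the jaws open and shut (so a half turn about z gives the same grasp; the last joint's range is limited). The gripper opens to 85 mm and grips with 20 to 120 N. Pads are 22 mm wide; open, the fingers measure 114 mm over their backs; the gripper's body (76 mm by 85 mm) begins 54 mm behind the grasp point. The pads swing forward as they close: fully open they stand 13 mm farther back than shut.
Start: joints at [-1.174, 0.707, -0.028, 1.485, 0.022, 0.951, -0.075], TCP at [0.244, 0.521, 0.245] pointing down, gripper open.
Joint ranges: [-2.71, 2.71], [-0.32, 2.16], [-1.57, 1.52], [0, 2.45], [-1.46, 4.6], [0, 2.02], [-2.83, 2.83]. Speed limits (rad/s): [1.89, 1.89, 2.57, 2.57, 3.01, 3.01, 3.01].

INTERFACE

Orientations are given as a rotation vector (axis times angle).
In Python, from rig import arm gives the robot as it stands. The module is installed in compiled form; this text tells all that it offers.
- The arm moves only by the tool apply_moves, never from a script. Its argument "motion" is text: rows parted by semicolons, each of 6 numbers parted by spaces: the shift along the world's x, y, z in m, then the turn, a rotation vector about the world's x, y, z in degrees. A call has 1 to 5 rows; each row shifts and turns the pose as measured when the row begins; what a row does not reach is not made up. A row lasts 1/8 s, in which the tool goes at most 62.5 mm and 10.7 degrees, less where a joint would pass 70% of its speed; a pose out of reach is approached as far as the arm can. A call with a gripper value outside its range is refused whole. "fingers" is the closure, from 0 (fully open) to 1 (shut), set as the call begins (left out, the last holds). The fingers move at their own pace and stop on an object; "newtons" is the grip in N (left out, the last holds). Time passes only in rows, so rows that do not move let the fingers close. It gives the time, the measured TCP pose, the force and the opening at its end, in the units of the state.
- arm.observe(): the state, without advancing time (a new reading comes with each control period).
- arm.capture(name): name is "scene" or "top" or "wrist"; returns the picture (400x640x3 uint8, red, green, blue); there is no depth.
- arm.calibration(name): a dict with "intrinsics" (3x3 intrinsics, pixels), "origin" and "rotation" of the camera in the world. Camera axes: x right, y down, z forward; pixel columns grow to the right and rows downward; lengths in m; the calibration is good to about 2 mm. The wrist camera is an equidistant fisheye: a pixel r from the principal point sees the ray r / f radians off the axis. A picture is of the moment at which its call begins: read the wrist's pose just before it. calibration takes no time and is no camera call; for the wrist camera it gives the pose at the moment of the call.
- arm.sign_off(): hands the job in, once; it reports no verdict.
The state is a dict: "time": time; "joint_positions": joint angles; "qvel": joint speeds; "joint_torque": joint torques, N m; "eef_pos": TCP position; "ee_rot": TCP orientation; "contact_force": force on the tool from outside, world axes, zero at the start; "ft_torque": the same for the moment, N m; "opening": finger opening in m.
Only numpy, scipy, OpenCV 4.12 (cv2) and the standard library are available. Lean on these libraries where they do the work, as an engineer would, in place of code of your own. Each camera call takes 0.05 s, during which the arm holds its last target.

## Working session

There is one attempt and no reset: what is moved stays moved. The work goes in short steps, Python scripts to look and compute and a tool call to move; the robot and the scene stay as the last step left them, time stands still between calls to the robot, and variables do not carry over. Pictures are saved under pics/ and viewed, and the job is handed in when it is done.

Besides the shell and the picture viewer there is one more tool, called after ">>>" by a JSON object that holds its "op" and its "data", one argument or row to a line. apply_moves: Moves the arm, as the interface text tells. Its arguments: {"type":"object","properties":{"motion":{"type":"string"},"fingers":{"type":"number"},"newtons":{"type":"number"}},"required":["motion"]}

```bash
ls; mkdir -p pics; python3 - <<'E'
from rig import arm
import cv2
print(arm.observe())
for n in ["scene","top","wrist"]:
    c=arm.calibration(n);print(n,c)
    im=arm.capture(n);cv2.imwrite(f"pics/{n}0.png",im[...,::-1])
E
```

```text
pics
{'time': 0.0, 'joint_positions': array([-1.1737148 ,  0.70706369, -0.02765178,  1.4850031 ,  0.0219959 ,
        0.95090834, -0.07551996]), 'qvel': array([ 0.00087335,  0.0009651 ,  0.00099403, -0.00119943,  0.00110888,
        0.00059922,  0.00055168]), 'joint_torque': array([ 1.38879527e-04, -8.83198214e+01,  1.23433147e+00, -2.36159456e+01,
        1.69130374e-02,  6.76212221e-03, -7.24566007e-06]), 'eef_pos': array([0.24415856, 0.52030872, 0.24484875]), 'ee_rot': array([-6.83664732e-01, -3.06606974e+00,  1.65980317e-03]), 'contact_force': array([-0.36020446, -0.26293261,  0.69613349]), 'ft_torque': array([-0.0025446 ,  0.02149435, -0.00539864]), 'opening': 0.08531214852195848}
scene {'intrinsics': array([[401.48277282,   0.        , 318.07746598],
       [  0.        , 401.48277282, 207.55398819],
       [  0.        ,   0.        ,   1.        ]]), 'origin': array([ 0.86467952, -0.61210461,  0.99797005]), 'rotation': array([-2.42020493, -0.6987086 ,  0.22676045])}
top {'intrinsics': array([[468.39722876,   0.        , 317.04671469],
       [  0.        , 468.39722876, 199.2764537 ],
       [  0.        ,   0.        ,   1.        ]]), 'origin': array([ 0.41361836, -0.01036576,  1.21119974]), 'rotation': array([-2.19983318,  2.14997011, -0.11133848])}
wrist {'intrinsics': array([[309.70691629,   0.        , 317.26516512],
       [  0.        , 309.70691629, 201.04267567],
       [  0.        ,   0.        ,   1.        ]]), 'origin': array([0.18183256, 0.54972331, 0.37371757]), 'rotation': array([2.44558485, 1.55472106, 0.21548943])}
```

View pics/scene0.png

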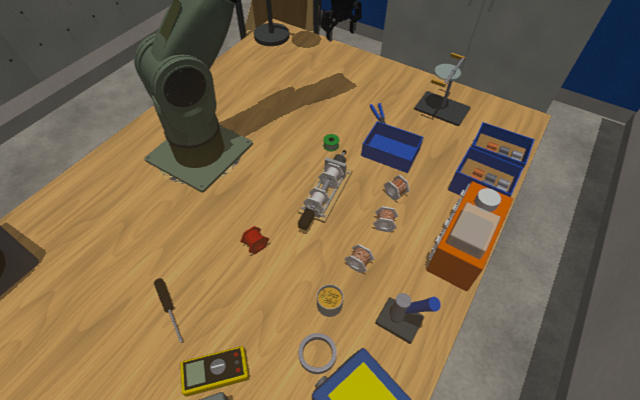

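View pics/top0.png

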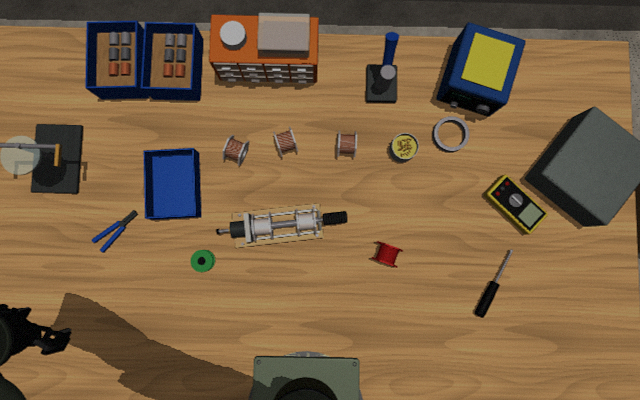

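View pics/wrist0.png

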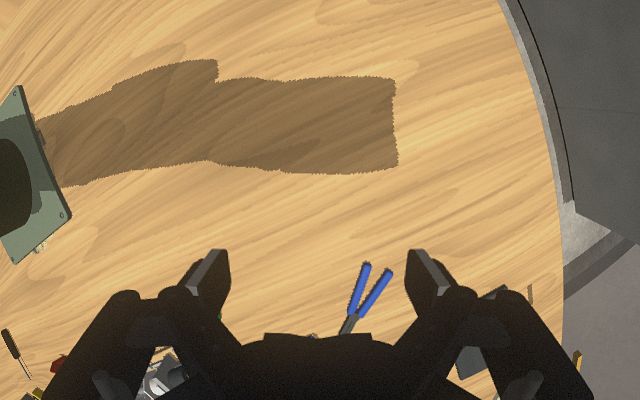

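```bash
cat > h.py <<'E'
import numpy as np, cv2
from scipy.spatial.transform import Rotation as R
from rig import arm
def cal(n):
    c=arm.calibration(n); return c["intrinsics"],np.array(c["origin"]),R.from_rotvec(c["rotation"]).as_matrix()
def proj(P,n="top",c=None):
    K,o,Rm=c or cal(n); p=(np.atleast_2d(P)-o)@Rm
    if n=="wrist":
        th=np.arctan2(np.hypot(p[:,0],p[:,1]),p[:,2]); ph=np.arctan2(p[:,1],p[:,0]); r=K[0,0]*th
        return np.c_[K[0,2]+r*np.cos(ph),K[1,2]+r*np.sin(ph)]
    q=p@K.T; return q[:,:2]/q[:,2:]
def ray(uv,n="top",c=None):
    K,o,Rm=c or cal(n); uv=np.atleast_2d(np.asarray(uv,float))
    x=(uv-[K[0,2],K[1,2]])/K[0,0]
    if n=="wrist":
        r=np.hypot(x[:,0],x[:,1])+1e-9; d=np.c_[x*(np.sin(r)/r)[:,None],np.cos(r)]
    else: d=np.c_[x,np.ones(len(x))]
    return o,d@Rm.T
def onplane(uv,z,n="top",c=None):
    o,d=ray(uv,n,c); return o+d*((z-o[2])/d[:,2])[:,None]
def shot(n,name,box=None,s=1):
    c=cal(n); im=arm.capture(n)[...,::-1]
    cv2.imwrite(f"pics/{name}_full.png",im)
    if box is not None: im=im[box[1]:box[3],box[0]:box[2]]
    im=cv2.resize(im,None,fx=s,fy=s,interpolation=cv2.INTER_CUBIC); cv2.imwrite(f"pics/{name}.png",im); return c
def st():
    s=arm.observe(); Rm=R.from_rotvec(s["ee_rot"]).as_matrix()
    print("t %.2f pos %s x %s y %s z %s F %s T %s open %.4f"%(s["time"],s["eef_pos"].round(4),Rm[:,0].round(3),Rm[:,1].round(3),Rm[:,2].round(3),s["contact_force"].round(1),s["ft_torque"].round(2),s["opening"]))
    print("q",s["joint_positions"].round(3))
    return s
E
python3 - <<'E'
import cv2
im=cv2.imread("pics/top0.png")
cv2.imwrite("pics/c1.png",cv2.resize(im[190:270,190:400],(798,304),interpolation=cv2.INTER_CUBIC))
cv2.imwrite("pics/c2.png",cv2.resize(im[110:180,200:410],(798,266),interpolation=cv2.INTER_CUBIC))
im=cv2.imread("pics/scene0.png")
cv2.imwrite("pics/c3.png",cv2.resize(im[130:290,230:430],(750,600),interpolation=cv2.INTER_CUBIC))
from h import *
print(st()["ee_rot"]); print(cal("wrist"))
E
```

```text
t 0.15 pos [0.2442 0.5203 0.245 ] x [-0.905  0.425 -0.   ] y [ 0.425  0.905 -0.001] z [-0.    -0.001 -1.   ] F [-0.5 -0.2  1.3] T [ 0.06  0.02 -0.01] open 0.0854
q [-1.174  0.707 -0.028  1.485  0.022  0.951 -0.075]
[-6.83650480e-01 -3.06615547e+00  1.31312180e-03]
(array([[309.70691629,   0.        , 317.26516512],
       [  0.        , 309.70691629, 201.04267567],
       [  0.        ,   0.        ,   1.        ]]), array([0.18183984, 0.54973773, 0.37377891]), array([[ 0.42458607,  0.87074323,  0.24805825],
       [ 0.90538602, -0.40782968, -0.11811484],
       [-0.00168219,  0.27473839, -0.96151755]]))
```

View pics/c1.png

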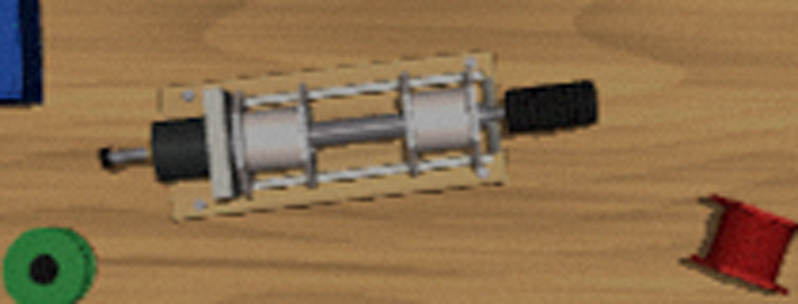

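View pics/c2.png

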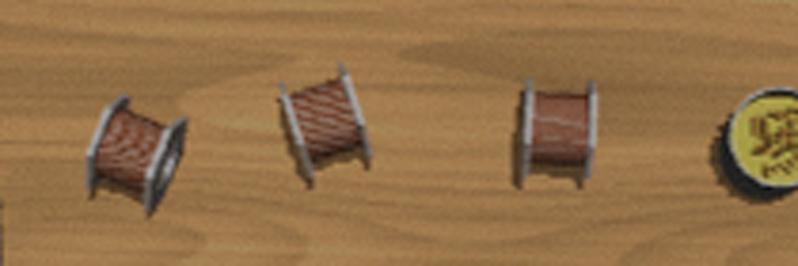

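View pics/c3.png

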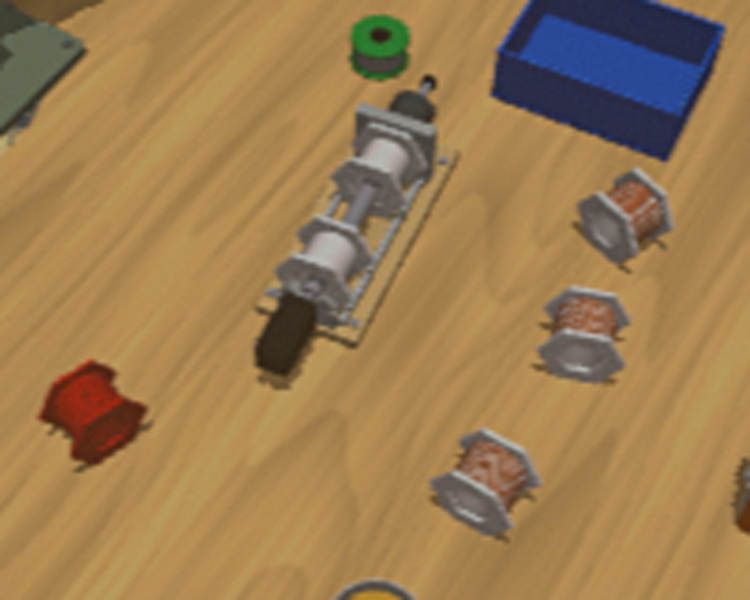

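```bash
python3 - <<'E'
from h import *
f=lambda a,o,s:np.array(a)/s+o-0.5+0.5/s
C=f([[493,53],[506,184],[160,88],[177,220]],[190,190],3.8)
W=onplane(C,0.012)[:,:2]
M=np.array([[45,-93],[-45,-93],[45,134],[-45,134]])/1000.
# rigid fit
mc,wc=M.mean(0),W.mean(0); H=(M-mc).T@(W-wc); U,S,Vt=np.linalg.svd(H); Rr=(U@Vt).T
t=wc-Rr@mc; print("rack",t,np.degrees(np.arctan2(Rr[1,0],Rr[0,0])), (M@Rr.T+t-W)*1000)
# bin corners top rim z .06
im=cv2.imread("pics/top0.png")
# fulls centre of flange tops -> pix centre of winding at z~.03
for n,b in [("f1",[137,153]),("f2",[325,125]),("f3",[560,133])]:
    p=f([b],[200,110],3.8); print(n,onplane(p,0.054))
print("bin",onplane([[145,150],[198,148],[200,216],[146,219]],0.06))
print("tin",onplane([[404,147]],.05),"tape",onplane([[450,134]],.02),"reel",onplane([[203,261]],.03),"red",onplane([[388,254]],.05))
E
```

```text
rack [0.4625465  0.06256179] 7.54763859168082 [[ 1.00397544 -1.04739274]
 [-0.13373236 -2.18862265]
 [ 0.07358159  0.07666667]
 [-0.94382467  3.15934872]]
f1 [[0.64474886 0.19026834 0.054     ]]
f2 [[0.66649188 0.06701085 0.054     ]]
f3 [[ 0.66487199 -0.08834055  0.054     ]]
bin [[0.63786511 0.4144695  0.06      ]
 [0.64608233 0.28313699 0.06      ]
 [0.47675468 0.27028144 0.06      ]
 [0.46635117 0.4021136  0.06      ]]
tin [[ 0.66314461 -0.23244598  0.05      ]] tape [[ 0.70674061 -0.35753226  0.02      ]] reel [[0.36614664 0.26488711 0.03      ]] red [[ 0.39422284 -0.19422541  0.05      ]]
```

>>> {"op": "apply_moves", "data": {
  "motion": "0.022 -0.052 0.01 0 0 -5.7;0.022 -0.052 0.01 0 0 -5.7;0.022 -0.052 0.01 0 0 -5.7;0.022 -0.052 0.01 0 0 -5.7;0.022 -0.052 0.01 0 0 -5.7"
}}

```text
time: 0.78
eef_pos: [0.3543, 0.2545, 0.2945]
ee_rot: [-1.43, -2.795, 0.003]
contact_force: [0.8, -0.0, 1.3]
opening: 0.0855
```

>>> {"op": "apply_moves", "data": {
  "motion": "0.022 -0.052 0 0 0 -5.7;0.022 -0.052 0 0 0 -5.7;0.022 -0.052 0 0 0 -5.7;0.022 -0.052 0 0 0 -5.7;0.022 -0.052 0 0 0 -5.7"
}}

```text
time: 1.4
eef_pos: [0.4666, -0.0142, 0.2954]
ee_rot: [-2.093, -2.341, -0.001]
contact_force: [0.7, 1.6, 0.1]
opening: 0.0856
```

```bash
python3 - <<'E'
from h import *
st(); shot("wrist","w1"); st()
E
```

```text
t 1.40 pos [ 0.4666 -0.0142  0.2954] x [-0.111  0.994  0.001] y [ 0.994  0.111 -0.   ] z [-0.     0.001 -1.   ] F [0.7 1.6 0.1] T [ 0.1  -0.04  0.01] open 0.0856
q [-0.182  0.494  0.24   1.78  -0.148  0.886  0.236]
t 1.45 pos [ 0.4683 -0.0214  0.2954] x [-0.099  0.995 -0.002] y [0.995 0.099 0.001] z [ 0.001 -0.002 -1.   ] F [ -1.9 -11.   -1.3] T [-0.6   0.07 -0.  ] open 0.0851
q [-0.172  0.497  0.247  1.775 -0.148  0.887  0.238]
```

View pics/w1.png

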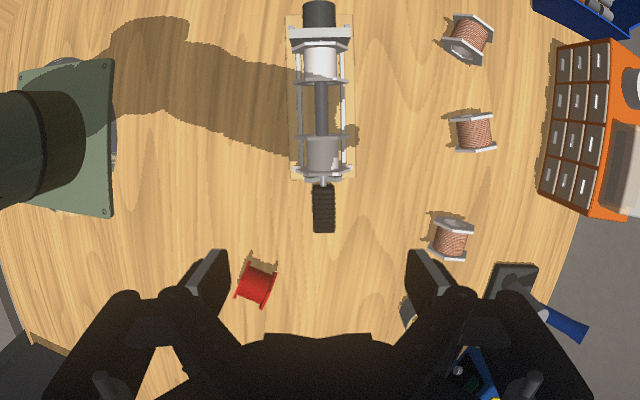

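>>> {"op": "apply_moves", "data": {
  "motion": "0 0 0 0 0 0;0 0 0 0 0 0"
}}

```text
time: 1.7
eef_pos: [0.4681, -0.0218, 0.2951]
ee_rot: [2.109, 2.326, -0.003]
contact_force: [0.4, 0.7, -0.1]
opening: 0.0849
```

```bash
python3 - <<'E'
from h import *
st(); c=shot("wrist","w2",[270,0,390,250],3); st(); import pickle; pickle.dump(c,open("w2.pkl","wb"))
im=cv2.imread("pics/w2_full.png"); 
cv2.imwrite("pics/w2a.png",cv2.resize(im[90:240,270:370],(400,600),interpolation=cv2.INTER_CUBIC))
cv2.imwrite("pics/w2b.png",cv2.resize(im[0:100,270:370],(600,600),interpolation=cv2.INTER_CUBIC))
E
```

```text
t 1.70 pos [ 0.4681 -0.0218  0.2951] x [-0.097  0.995 -0.002] y [ 0.995  0.097 -0.   ] z [ 0.    -0.002 -1.   ] F [ 0.4  0.7 -0.1] T [ 0.03  0.03 -0.01] open 0.0849
q [-0.171  0.497  0.245  1.775 -0.147  0.887  0.237]
t 1.75 pos [ 0.4681 -0.0215  0.2951] x [-0.098  0.995 -0.002] y [ 0.995  0.098 -0.   ] z [ 0.    -0.002 -1.   ] F [-0.2 -0.1 -0.3] T [ 0.04 -0.01 -0.02] open 0.0854
q [-0.171  0.497  0.245  1.775 -0.147  0.887  0.237]
```

View pics/w2a.png

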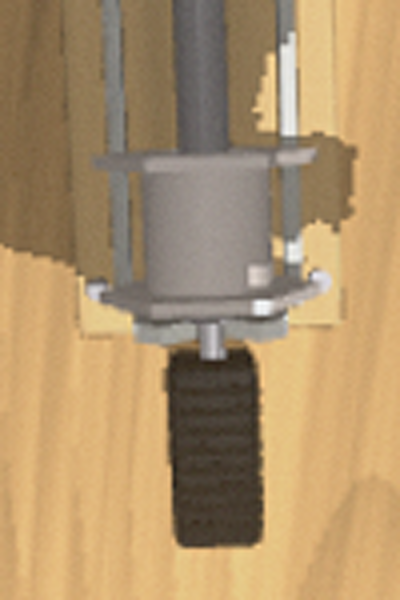

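View pics/w2b.png

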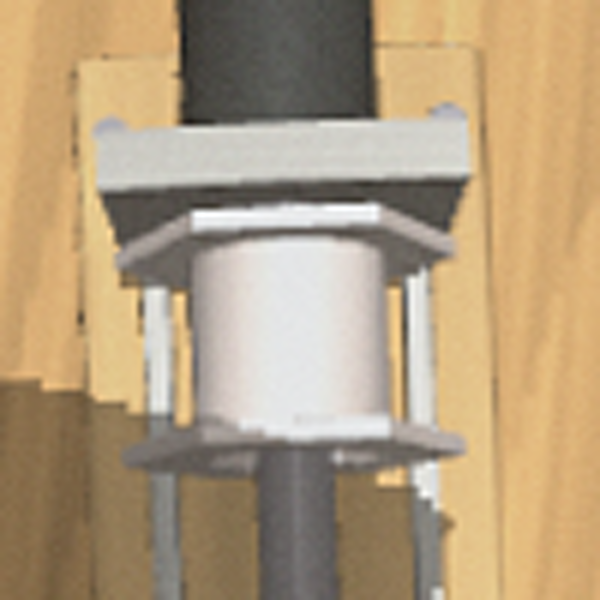

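```bash
cat > fit.py <<'E'
from h import *
import pickle
from scipy.optimize import least_squares
c=pickle.load(open("w2.pkl","rb"))
f=lambda a,o,s:np.array(a,float)/s+o-0.5+0.5/s
P=[];M=[]
for px,m in [((80,333),(-45,-93,12)),((345,322),(45,-93,12)),((178,545),(-14,-156,53)),((264,540),(14,-156,53))]:
    P.append(f(px,[270,90],4));M.append(m)
for px,m in [((97,132),(-35,96,72)),((470,122),(35,96,72)),((103,190),(-35,84,72)),((470,178),(35,84,72)),((80,58),(-45,134,12)),((478,45),(45,134,12))]:
    P.append(f(px,[270,0],6));M.append(m)
P=np.array(P);M=np.array(M)/1000
def pts(p):
    return M@R.from_euler('z',p[2]).as_matrix().T+[p[0],p[1],p[3] if len(p)>3 else 0]
for x0 in ([.4625,.0626,.13],[.4625,.0626,.13,0]):
    r=least_squares(lambda p:(proj(pts(p),"wrist",c)-P).ravel(),x0)
    print(r.x,np.degrees(r.x[2])); print(r.fun.reshape(-1,2).round(1))
E
python3 fit.py
```

```text
[0.46388199 0.0624606  0.1380189 ] 7.907900334601961
[[-0.1  0.5]
 [-0.1  0.8]
 [-0.1  1.1]
 [ 0.2  1.5]
 [ 0.2 -0.3]
 [ 0.1 -1. ]
 [-0.5 -0.3]
 [ 0.6 -0.6]
 [-0.9 -0.6]
 [ 0.5 -1. ]]
[ 0.46387106  0.0627781   0.13801638 -0.00376658] 7.907756085065586
[[ 0.1 -0.2]
 [-0.4  0. ]
 [-0.1 -0.2]
 [ 0.1  0.2]
 [ 0.5  0.3]
 [-0.2 -0.3]
 [-0.1  0.2]
 [ 0.3 -0. ]
 [-0.6  0. ]
 [ 0.3 -0.3]]
```

>>> {"op": "apply_moves", "data": {
  "motion": "0.013 -0.041 -0.05 0 0 2.3;0 0 -0.05 0 0 0;0 0 -0.04 0 0 0;0 0 -0.02 0 0 0;0 0 0 0 0 0"
}}

```text
time: 2.38
eef_pos: [0.4809, -0.055, 0.1338]
ee_rot: [2.044, 2.383, 0.003]
contact_force: [-0.6, -0.2, -0.1]
opening: 0.0854
```

```bash
cat >> h.py <<'E'
RO=np.array([.464,.0626,0]); RY=np.radians(7.9)
RM=R.from_euler('z',RY).as_matrix()
def rk():
    s=st(); Rm=R.from_rotvec(s["ee_rot"]).as_matrix()
    print("rack TCP",(RM.T@(s["eef_pos"]-RO)*1000).round(1),"yaw tool y",np.degrees(np.arctan2(Rm[1,1],Rm[0,1])).round(2))
def r2w(p): return RM@(np.array(p)/1000.)+RO
E
python3 -c "
from h import *
rk(); c=shot('wrist','w3'); rk(); print(r2w([0,-126,43]))
import pickle; pickle.dump(c,open('w3.pkl','wb'))"
```

```text
t 2.38 pos [ 0.4809 -0.055   0.1338] x [-0.152  0.988 -0.   ] y [0.988 0.152 0.003] z [ 0.003  0.    -1.   ] F [-0.6 -0.2 -0.1] T [-0.01 -0.    0.03] open 0.0854
q [-0.025  0.765  0.132  1.944 -0.215  0.443  0.418]
rack TCP [   0.6 -118.8  133.8] yaw tool y 8.75
t 2.42 pos [ 0.4812 -0.055   0.1345] x [-0.152  0.988 -0.   ] y [0.988 0.152 0.004] z [ 0.004  0.    -1.   ] F [ 0.5  1.5 -0.1] T [0.   0.05 0.  ] open 0.0854
q [-0.025  0.764  0.132  1.943 -0.215  0.443  0.417]
rack TCP [   0.9 -118.9  134.5] yaw tool y 8.74
[ 0.48131801 -0.06220419  0.043     ]
```

View pics/w3.png

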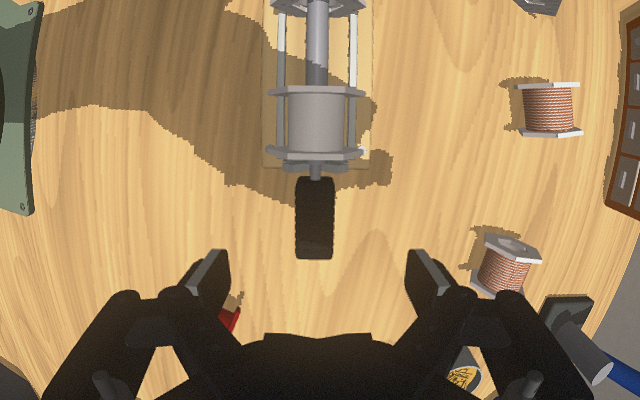

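>>> {"op": "apply_moves", "data": {
  "motion": "0 -0.007 -0.03 0 0 -0.8;0 0 -0.03 0 0 0;0 0 -0.02 0 0 0;0 0 -0.01 0 0 0;0 0 0 0 0 0"
}}

```text
time: 3.05
eef_pos: [0.4846, -0.0598, 0.048]
ee_rot: [2.05, 2.368, 0.014]
contact_force: [-0.0, 0.4, 0.4]
opening: 0.0855
```

```bash
python3 -c "
from h import *
rk()"
```

```text
t 3.05 pos [ 0.4846 -0.0598  0.048 ] x [-0.143  0.99  -0.001] y [0.99  0.143 0.013] z [ 0.013  0.    -1.   ] F [-0.   0.4  0.4] T [ 0.04  0.08 -0.05] open 0.0855
q [ 0.022  0.931  0.065  1.983 -0.244  0.221  0.442]
rack TCP [   3.6 -124.    48. ] yaw tool y 8.22
```

>>> {"op": "apply_moves", "data": {
  "motion": "-0.0032 -0.0022 -0.005 0 0.75 -0.3;0 0 0 0 0 0"
}}

```text
time: 3.3
eef_pos: [0.4819, -0.062, 0.0442]
ee_rot: [2.062, 2.369, 0.001]
contact_force: [0.3, -0.3, -0.3]
opening: 0.0854
```

>>> {"op": "apply_moves", "data": {
  "motion": "0 0 0 0 0 0;0 0 0 0 0 0;0 0 0 0 0 0;0 0 0 0 0 0",
  "fingers": 0.9,
  "newtons": 80
}}

```text
time: 3.8
eef_pos: [0.4809, -0.0624, 0.0448]
ee_rot: [-2.062, -2.369, 0.001]
contact_force: [-7.1, -3.6, 3.3]
opening: 0.0265
```

```bash
python3 -c "
from h import *
rk()"
```

```text
t 3.80 pos [ 0.4809 -0.0624  0.0448] x [-0.138  0.99  -0.   ] y [ 0.99   0.138 -0.001] z [-0.001 -0.    -1.   ] F [-7.1 -3.6  3.3] T [-0.6   1.49  0.59] open 0.0265
q [ 0.025  0.938  0.069  1.982 -0.244  0.23   0.442]
rack TCP [  -0.4 -126.1   44.8] yaw tool y 7.92
```

>>> {"op": "apply_moves", "data": {
  "motion": "0 0 0.004 0 0 0;0 0 0.004 0 0 0;0 0 0 0 0 0"
}}

```text
time: 4.18
eef_pos: [0.4808, -0.0634, 0.0532]
ee_rot: [2.063, 2.369, -0.003]
contact_force: [-1.1, -4.6, -2.9]
opening: 0.0263
```

```bash
python3 -c "
from h import *
rk()"
```

```text
t 4.17 pos [ 0.4808 -0.0634  0.0532] x [-0.138  0.99  -0.002] y [ 0.99   0.138 -0.001] z [-0.001 -0.002 -1.   ] F [-1.1 -4.6 -2.9] T [-1.95  0.01  0.3 ] open 0.0263
q [ 0.022  0.921  0.076  1.98  -0.241  0.249  0.441]
rack TCP [  -0.7 -127.2   53.2] yaw tool y 7.91
```

>>> {"op": "apply_moves", "data": {
  "motion": "0.0028 -0.0198 0 0 0 0;0.0042 -0.0297 0 0 0 0;0.0042 -0.0297 0 0 0 0;0.0042 -0.0297 0 0 0 0;0.001 -0.01 0 0 0 0"
}}

```text
time: 4.8
eef_pos: [0.4993, -0.1852, 0.0547]
ee_rot: [2.059, 2.367, 0.001]
contact_force: [-0.9, 1.0, -1.8]
opening: 0.0263
```

```bash
python3 -c "
from h import *
rk()"
```

```text
t 4.80 pos [ 0.4993 -0.1852  0.0547] x [-0.138  0.99  -0.003] y [0.99  0.138 0.003] z [ 0.004 -0.002 -1.   ] F [-0.9  1.  -1.8] T [-0.11  0.02 -0.03] open 0.0263
q [ 0.257  0.947  0.07   1.815 -0.151  0.38   0.578]
rack TCP [   0.9 -250.4   54.7] yaw tool y 7.95
```

>>> {"op": "apply_moves", "data": {
  "motion": "0.0040 -0.0297 0 0 0 0;0.0040 -0.0297 0 0 0 0;0.0040 -0.0297 0 0 0 0;0.0006 -0.005 0 0 0 0;0 0 0 0 0 0"
}}

```text
time: 5.42
eef_pos: [0.5135, -0.2788, 0.0553]
ee_rot: [2.057, 2.369, 0.006]
contact_force: [-0.8, 0.4, -0.3]
opening: 0.0268
```

```bash
python3 -c "
from h import *
rk(); shot('top','t4',[190,100,420,290],3.4); shot('wrist','w4')"
```

```text
t 5.42 pos [ 0.5135 -0.2788  0.0553] x [-0.141  0.99  -0.001] y [0.99  0.141 0.006] z [ 0.006  0.    -1.   ] F [-0.8  0.4 -0.3] T [-0.12 -0.02 -0.02] open 0.0268
q [ 0.415  0.989  0.058  1.622 -0.102  0.528  0.676]
rack TCP [   2.1 -345.    55.3] yaw tool y 8.08
```

View pics/t4.png

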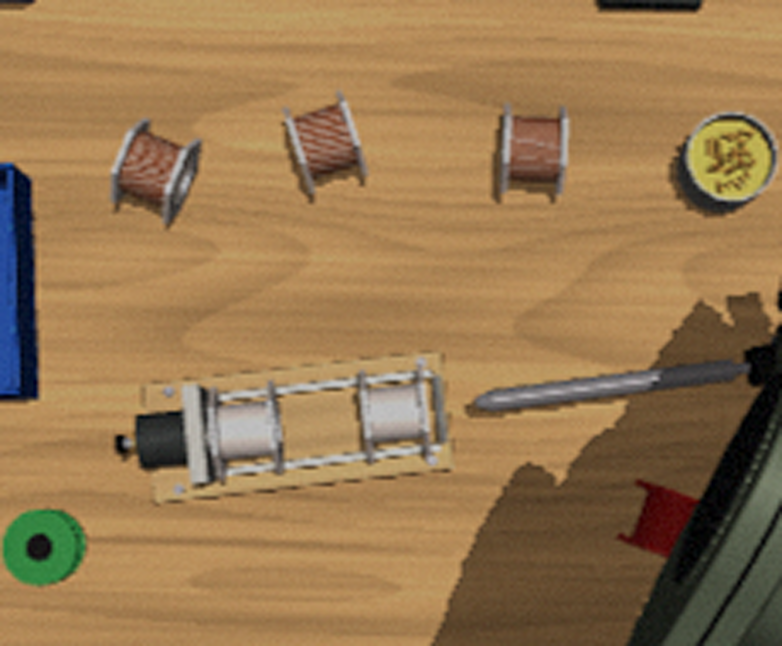

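View pics/w4.png

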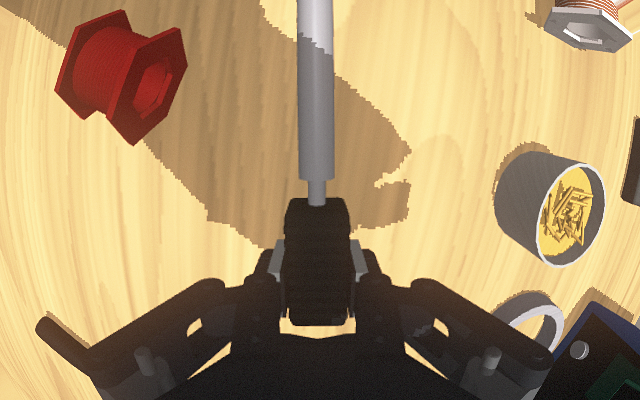

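>>> {"op": "apply_moves", "data": {
  "motion": "0.0005 -0.015 -0.008 0 0.3 0;0 0 -0.008 -1.4 -0.2 0;0 0 -0.008 -1.5 -0.2 0;0 0 -0.005 0 0 0;0 0 0 0 0 0"
}}

```text
time: 6.15
eef_pos: [0.5142, -0.295, 0.0241]
ee_rot: [2.032, 2.345, -0.054]
contact_force: [-0.4, 1.7, 2.3]
opening: 0.0264
```

```bash
python3 -c "
from h import *
rk()"
```

```text
t 6.15 pos [ 0.5142 -0.295   0.0241] x [-0.142  0.989 -0.051] y [ 0.99   0.142 -0.002] z [ 0.006 -0.051 -0.999] F [-0.4  1.7  2.3] T [0.86 0.19 0.08] open 0.0264
q [ 0.399  1.046  0.094  1.623 -0.087  0.449  0.665]
rack TCP [   0.6 -361.1   24.1] yaw tool y 8.18
```

>>> {"op": "apply_moves", "data": {
  "motion": "0 0 -0.0025 0 0 0;0 0 0 0 0 0"
}}

```text
time: 6.4
eef_pos: [0.5144, -0.2952, 0.0218]
ee_rot: [2.033, 2.345, -0.053]
contact_force: [-0.3, 1.6, 3.7]
opening: 0.0265
```

```bash
python3 -c "
from h import *
rk()"
```

```text
t 6.40 pos [ 0.5144 -0.2952  0.0218] x [-0.142  0.989 -0.051] y [ 0.99   0.142 -0.001] z [ 0.006 -0.05  -0.999] F [-0.3  1.6  3.7] T [ 1.07  0.1  -0.08] open 0.0265
q [ 0.4    1.05   0.092  1.622 -0.087  0.446  0.665]
rack TCP [   0.7 -361.4   21.8] yaw tool y 8.15
```

Essentially resting; release and rise along the tilted tool axis.

>>> {"op": "apply_moves", "data": {
  "motion": "0 0 0 0 0 0;0 0 0 0 0 0;0 0 0 0 0 0;0 0 0 0 0 0",
  "fingers": 0
}}

```text
time: 6.9
eef_pos: [0.5145, -0.2959, 0.0221]
ee_rot: [2.033, 2.344, -0.053]
contact_force: [0.3, 0.3, 0.2]
opening: 0.0856
```

>>> {"op": "apply_moves", "data": {
  "motion": "0 0.001 0.03 0 0 0;0 0.002 0.05 0 0 0;0 0 0.05 1.4 0 0;0 0 0.04 1.5 0 0;0 0 0 0 0 0"
}}

```text
time: 7.52
eef_pos: [0.5137, -0.2923, 0.197]
ee_rot: [2.055, 2.371, 0.007]
contact_force: [0.1, -1.1, -0.6]
opening: 0.0853
```

```bash
python3 -c "
from h import *
rk(); shot('wrist','w5')"
```

```text
t 7.53 pos [ 0.5137 -0.2923  0.197 ] x [-0.142  0.99   0.   ] y [0.99  0.142 0.006] z [ 0.006  0.001 -1.   ] F [ 0.1 -1.1 -0.6] T [ 0.02  0.03 -0.02] open 0.0853
q [ 0.42   0.79   0.091  1.495 -0.091  0.856  0.687]
rack TCP [   0.4 -358.3  197. ] yaw tool y 8.18
```

View pics/w5.png

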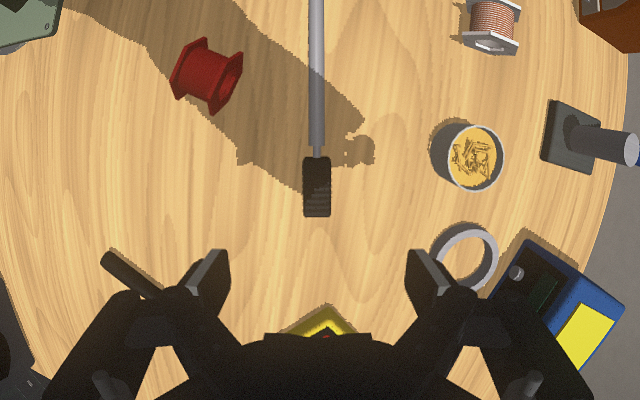

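```bash
python3 - <<'E'
from h import *
f=lambda a,o,s:np.array(a,float)/s+o-0.5+0.5/s
for a in ([246,432],[393,413]):
    w=onplane(f([a],[190,100],3.4),.062); print(w,(w-RO)@RM*1000)
for p in ([0,-60,0],[0,60,0]): print(r2w(p))
E
```

```text
[[0.45390453 0.11704783 0.062     ]] [[-2.51610547 55.31865458 62.        ]]
[[0.47001559 0.01155182 0.062     ]] [[ -1.05779887 -51.39051721  62.        ]]
[0.47224667 0.00316943 0.        ]
[0.45575333 0.12203057 0.        ]
```

>>> {"op": "apply_moves", "data": {
  "motion": "-0.008 0.06 0 0 0 0;-0.008 0.06 0 0 0 0;-0.008 0.06 0 0 0 0;-0.008 0.06 -0.02 0 0 0;-0.006 0.045 -0.02 0 0 0"
}}

```text
time: 8.2
eef_pos: [0.4715, -0.0042, 0.1512]
ee_rot: [-2.062, -2.37, -0.0]
contact_force: [1.8, -0.2, -1.2]
opening: 0.0851
```

>>> {"op": "apply_moves", "data": {
  "motion": "0 0 0 0 0 0"
}}

```text
time: 8.32
eef_pos: [0.4701, -0.001, 0.1493]
ee_rot: [-2.054, -2.373, 0.003]
contact_force: [0.7, -1.7, -0.2]
opening: 0.0852
```

```bash
python3 -c "
from h import *
rk(); c=shot('wrist','w6'); import pickle; pickle.dump(c,open('w6.pkl','wb'))"
```

```text
t 8.32 pos [ 0.4701 -0.001   0.1493] x [-0.143  0.99   0.002] y [ 0.99   0.143 -0.004] z [-0.004  0.001 -1.   ] F [ 0.7 -1.7 -0.2] T [-0.09 -0.07  0.06] open 0.0852
q [-0.135  0.725  0.123  1.971 -0.187  0.46   0.27 ]
rack TCP [ -2.7 -63.8 149.3] yaw tool y 8.25
```

View pics/w6.png

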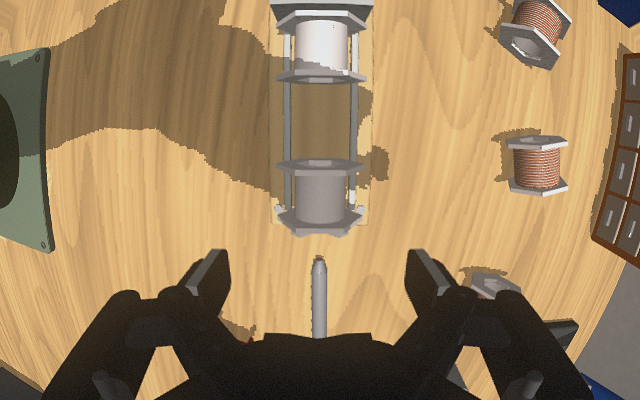

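```bash
python3 - <<'E'
from h import *
import pickle
c=pickle.load(open('w6.pkl','rb'))
im=cv2.imread('pics/w6_full.png')
cv2.imwrite('pics/w6b.png',cv2.resize(im[0:250,250:390],(448,800))[:,:][100:700] if 0 else cv2.resize(im[140:250,260:380],(654,600),interpolation=cv2.INTER_CUBIC))
w=onplane([[320,211],[320,162],[320,75],[321,17]],.072,"wrist",c); print((w-RO)@RM*1000)
E
```

```text
[[ -0.51343246 -60.70710457  72.        ]
 [ -0.80938851 -26.19278916  72.        ]
 [ -1.2349465   32.14055557  72.        ]
 [ -0.8167476   72.90293852  72.        ]]
```

View pics/w6b.png

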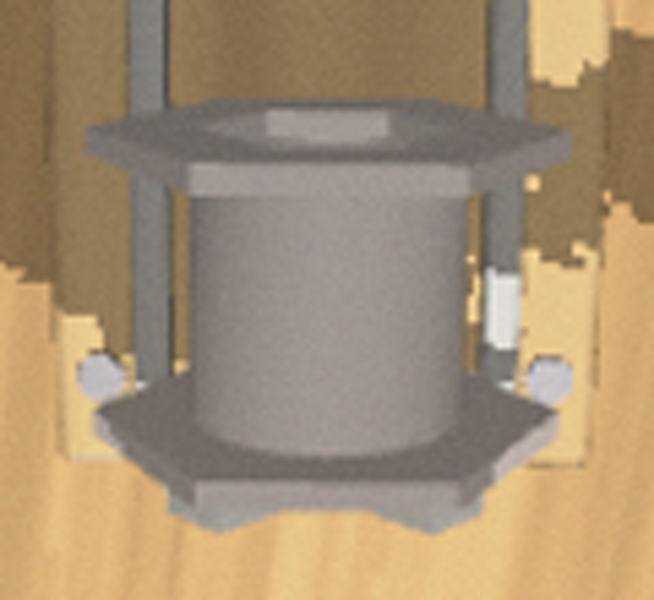

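```bash
python3 - <<'E'
from h import *
import pickle
c=pickle.load(open('w6.pkl','rb'))
w=onplane([[320,170.3],[320,176],[320,228.4],[320,233]],.072,"wrist",c); print((w-RO)@RM*1000)
E
```

```text
[[ -0.76285178 -31.87374814  72.        ]
 [ -0.73012137 -35.80649558  72.        ]
 [ -0.39393585 -73.72864126  72.        ]
 [ -0.3608218  -77.2619183   72.        ]]
```

>>> {"op": "apply_moves", "data": {
  "motion": "0.0007 0.0095 -0.02 0 0 0;0 0 -0.03 0 0 0;0 0 -0.03 0 0 0;0 0 -0.012 0 0 0;0 0 0 0 0 0"
}}

```text
time: 9.0
eef_pos: [0.4719, 0.0016, 0.0552]
ee_rot: [2.065, 2.367, -0.006]
contact_force: [-0.2, 0.5, 0.2]
opening: 0.0855
```

```bash
python3 -c "
from h import *
rk()"
```

```text
t 9.00 pos [0.4719 0.0016 0.0552] x [-0.136  0.991 -0.003] y [ 0.991  0.136 -0.002] z [-0.002 -0.003 -1.   ] F [-0.2  0.5  0.2] T [ 0.05 -0.03 -0.02] open 0.0855
q [-0.107  0.91   0.062  2.023 -0.219  0.216  0.281]
rack TCP [ -0.6 -61.5  55.2] yaw tool y 7.79
```

>>> {"op": "apply_moves", "data": {
  "motion": "-0.001 0.007 -0.004 0 0 0;0 0 -0.009 0 0 0;0 0 0 0 0 0"
}}

```text
time: 9.38
eef_pos: [0.4716, 0.0088, 0.0431]
ee_rot: [2.064, 2.365, -0.003]
contact_force: [-0.3, -0.4, -0.5]
opening: 0.0852
```

>>> {"op": "apply_moves", "data": {
  "motion": "0 0 0 0 0 0;0 0 0 0 0 0;0 0 0 0 0 0;0 0 0 0 0 0",
  "fingers": 0.8,
  "newtons": 40
}}

```text
time: 9.88
eef_pos: [0.4719, 0.0088, 0.0438]
ee_rot: [2.064, 2.365, -0.002]
contact_force: [-0.6, -0.0, -0.4]
opening: 0.0395
```

```bash
python3 -c "
from h import *
rk()"
```

```text
t 9.88 pos [0.4719 0.0088 0.0438] x [-0.135  0.991 -0.003] y [0.991 0.135 0.001] z [ 0.001 -0.003 -1.   ] F [-0.6 -0.  -0.4] T [-0.01  0.    0.05] open 0.0395
q [-0.118  0.933  0.055  2.029 -0.227  0.184  0.273]
rack TCP [  0.4 -54.4  43.8] yaw tool y 7.78
```

>>> {"op": "apply_moves", "data": {
  "motion": "0 0 0.03 0 0 0;0 0 0.05 0 0 0;0.005 0.01 0.05 0 0 10;0.016 0.044 0.02 0 0 10;0.016 0.044 0 0 0 10"
}}

```text
time: 10.5
eef_pos: [0.5087, 0.1062, 0.1994]
ee_rot: [1.368, 2.822, -0.006]
contact_force: [1.5, -0.1, -0.8]
opening: 0.0393
```

>>> {"op": "apply_moves", "data": {
  "motion": "0.016 0.044 0 0 0 10;0.016 0.044 0 0 0 10;0.016 0.044 0 0 0 10;0.016 0.044 0 0 0 10;0.016 0.044 0 0 0 10"
}}

```text
time: 11.12
eef_pos: [0.5904, 0.333, 0.2004]
ee_rot: [0.003, 3.133, -0.001]
contact_force: [-0.8, -0.0, -1.7]
opening: 0.0395
```

>>> {"op": "apply_moves", "data": {
  "motion": "0 0 0 0 0 0"
}}

```text
time: 11.25
eef_pos: [0.5898, 0.3359, 0.1993]
ee_rot: [-0.005, 3.135, 0.001]
contact_force: [-0.4, -1.0, -0.7]
opening: 0.0398
```

```bash
python3 -c "
from h import *
rk();  c=shot('wrist','w7'); import pickle; pickle.dump(c,open('w7.pkl','wb'))"
```

```text
t 11.25 pos [0.5898 0.3359 0.1993] x [-1.    -0.003 -0.007] y [-0.003  1.     0.001] z [ 0.007  0.001 -1.   ] F [-0.4 -1.  -0.7] T [-0.04  0.03  0.03] open 0.0398
q [-0.493  0.931 -0.19   1.105  0.173  1.114  0.89 ]
rack TCP [162.2 253.4 199.3] yaw tool y 90.18
```

View pics/w7.png

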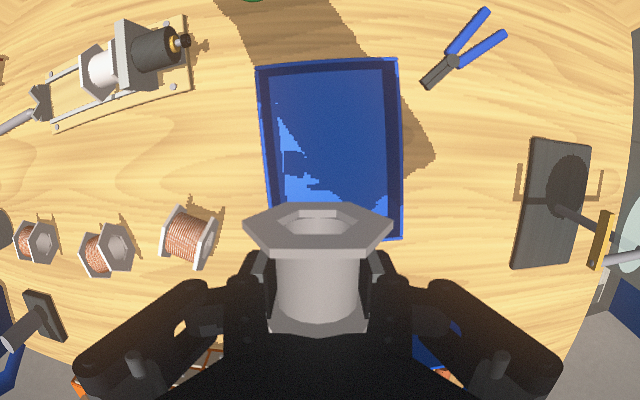

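```bash
python3 - <<'E'
from h import *
import pickle
c=pickle.load(open('w7.pkl','rb'))
w=onplane([[256,66],[398,57]],.06,"wrist",c); print(w)
d=w[1]-w[0]; print(np.linalg.norm(d[:2])); y=d/np.linalg.norm(d); x=np.array([y[1],-y[0],0]); print(np.degrees(np.arctan2(x[1],x[0]))); print(w.mean(0)+x*.085)
for X in(.04,-.042): print(w.mean(0)+x*(.085+X))
E
```

```text
[[0.47781178 0.28250438 0.06      ]
 [0.46805128 0.40494306 0.06      ]]
0.12282709637374876
4.557833494035977
[0.55766273 0.35047827 0.06      ]
[0.59753623 0.35365689 0.06      ]
[0.51579555 0.34714073 0.06      ]
```

>>> {"op": "apply_moves", "data": {
  "motion": "0.0072 0.015 -0.03 0 0.4 4.2;0 0 -0.04 0 0 0;0 0 -0.04 0 0 0;0 0 -0.03 0 0 0;0 0 0 0 0 0"
}}

```text
time: 11.92
eef_pos: [0.5978, 0.3435, 0.0572]
ee_rot: [-0.102, 3.138, -0.006]
contact_force: [-0.5, -0.4, -0.4]
opening: 0.0391
```

```bash
python3 -c "
from h import *
rk()"
```

```text
t 11.93 pos [0.5978 0.3435 0.0572] x [-0.998 -0.065 -0.001] y [-0.065  0.998 -0.004] z [ 0.002 -0.004 -1.   ] F [-0.5 -0.4 -0.4] T [0.03 0.01 0.03] open 0.0391
q [-0.498  1.12  -0.185  1.157  0.221  0.884  0.914]
rack TCP [171.2 259.8  57.2] yaw tool y 93.71
```

>>> {"op": "apply_moves", "data": {
  "motion": "0 0.006 -0.018 0 0 0;0 0 0 0 0 0"
}}

```text
time: 12.18
eef_pos: [0.5987, 0.3496, 0.0406]
ee_rot: [-0.099, 3.136, -0.005]
contact_force: [-0.5, -0.7, 0.2]
opening: 0.039
```

>>> {"op": "apply_moves", "data": {
  "motion": "0 0 0 0 0 0;0 0 0 0 0 0;0 0 0 0 0 0",
  "fingers": 0.35
}}

```text
time: 12.55
eef_pos: [0.5996, 0.3499, 0.0427]
ee_rot: [-0.098, 3.134, -0.003]
contact_force: [-1.0, -0.6, 0.0]
opening: 0.0555
```

>>> {"op": "apply_moves", "data": {
  "motion": "0 0 0.04 0 0 0;0 0 0.05 0 0 0;0 0 0.05 0 0 0;0 0 0.02 0 0 0;0 0 0 0 0 0"
}}

```text
time: 13.18
eef_pos: [0.599, 0.3493, 0.2086]
ee_rot: [-0.098, 3.133, -0.002]
contact_force: [0.6, -0.9, -0.5]
opening: 0.0557
```

```bash
python3 -c "
from h import *
rk(); shot('wrist','w8')"
```

```text
t 13.18 pos [0.599  0.3493 0.2086] x [-0.998 -0.062 -0.007] y [-0.062  0.998 -0.001] z [ 0.007 -0.001 -1.   ] F [ 0.6 -0.9 -0.5] T [-0.04 -0.    0.01] open 0.0557
q [-0.504  0.952 -0.203  1.015  0.183  1.185  0.942]
rack TCP [173.2 265.4 208.6] yaw tool y 93.58
```

View pics/w8.png

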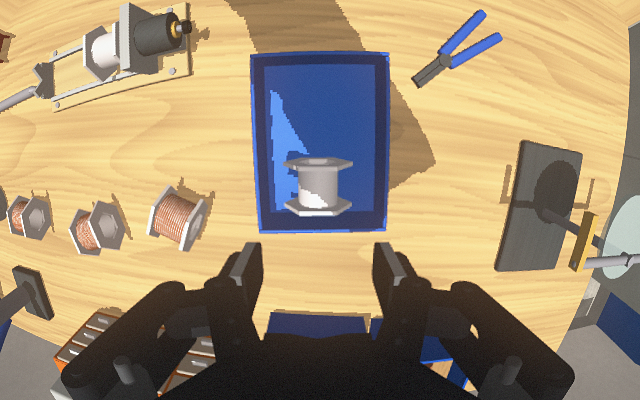

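>>> {"op": "apply_moves", "data": {
  "motion": "-0.018 -0.031 0 0 0 -10.6;-0.018 -0.031 0 0 0 -10.6;-0.018 -0.031 0 0 0 -10.6;-0.018 -0.031 0 0 0 -10.6;-0.018 -0.031 -0.01 0 0 -10.6",
  "fingers": 0
}}

```text
time: 13.85
eef_pos: [0.5041, 0.1899, 0.1916]
ee_rot: [-1.335, -2.843, 0.01]
contact_force: [0.4, -0.1, -1.0]
opening: 0.0853
```

>>> {"op": "apply_moves", "data": {
  "motion": "-0.018 -0.031 -0.01 0 0 -10.6;-0.018 -0.031 -0.02 0 0 -10.6;-0.012 -0.02 -0.01 0 0 -9;0 0 0 0 0 0;0 0 0 0 0 0"
}}

```text
time: 14.48
eef_pos: [0.4517, 0.1027, 0.1474]
ee_rot: [-2.042, -2.382, 0.02]
contact_force: [0.8, -0.5, -0.4]
opening: 0.0853
```

```bash
python3 -c "
from h import *
rk();  c=shot('wrist','w9'); import pickle; pickle.dump(c,open('w9.pkl','wb'))"
```

```text
t 14.47 pos [0.4517 0.1027 0.1474] x [-0.153  0.988 -0.005] y [ 0.988  0.153 -0.012] z [-0.011 -0.007 -1.   ] F [ 0.8 -0.5 -0.4] T [ 0.05  0.02 -0.01] open 0.0853
q [-0.368  0.725  0.13   1.988 -0.189  0.453  0.053]
rack TCP [ -6.6  41.5 147.4] yaw tool y 8.78
```

View pics/w9.png

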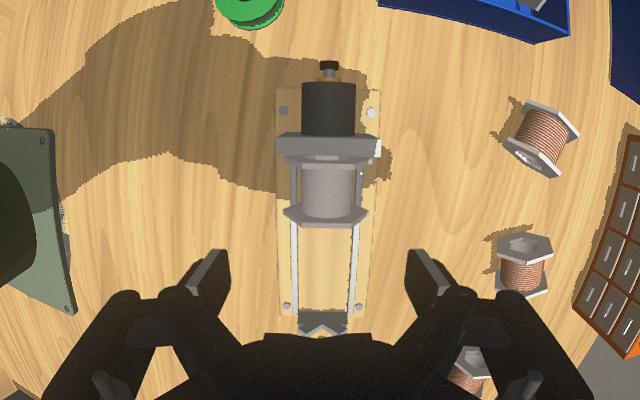

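```bash
python3 - <<'E'
from h import *
import pickle
c=pickle.load(open('w9.pkl','rb'))
im=cv2.imread('pics/w9_full.png')
cv2.imwrite('pics/w9b.png',cv2.resize(im[120:240,270:390],(600,600),interpolation=cv2.INTER_CUBIC))
w=onplane([[326,163],[326,227]],.072,"wrist",c); print((w-RO)@RM*1000)
E
```

```text
[[-1.81761896 78.27831047 72.        ]
 [-0.76468318 32.87973617 72.        ]]
```

View pics/w9b.png

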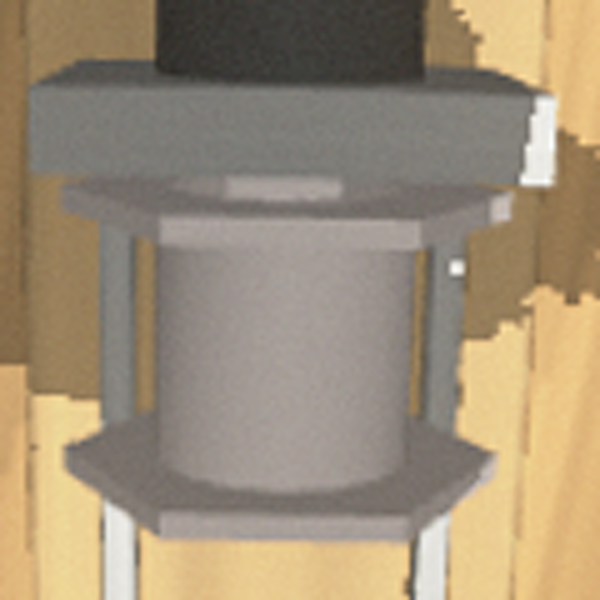

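>>> {"op": "apply_moves", "data": {
  "motion": "0.0035 0.0146 -0.02 0.4 -0.6 -0.8;0 0 -0.03 0 0 0;0 0 -0.03 0 0 0;0 0 -0.012 0 0 0;0 0 0 0 0 0"
}}

```text
time: 15.15
eef_pos: [0.4569, 0.1208, 0.0535]
ee_rot: [2.051, 2.379, 0.006]
contact_force: [-0.2, 0.0, 0.1]
opening: 0.0854
```

```bash
python3 -c "
from h import *
rk()"
```

```text
t 15.15 pos [0.4569 0.1208 0.0535] x [-0.147  0.989  0.002] y [0.989 0.147 0.003] z [ 0.003  0.003 -1.   ] F [-0.2  0.   0.1] T [ 0.03 -0.01  0.04] open 0.0854
q [-0.356  0.913  0.057  2.027 -0.232  0.205  0.054]
rack TCP [ 1.  58.6 53.5] yaw tool y 8.47
```

>>> {"op": "apply_moves", "data": {
  "motion": "-0.0015 -0.0035 -0.01 0 0 -0.5;0 0 0 0 0 0"
}}

```text
time: 15.4
eef_pos: [0.456, 0.1173, 0.0442]
ee_rot: [2.061, 2.37, 0.009]
contact_force: [-0.0, 0.1, 0.8]
opening: 0.0856
```

>>> {"op": "apply_moves", "data": {
  "motion": "0 0 0 0 0 0;0 0 0 0 0 0;0 0 0 0 0 0;0 0 0 0 0 0",
  "fingers": 0.8
}}

```text
time: 15.9
eef_pos: [0.4565, 0.1175, 0.0454]
ee_rot: [2.06, 2.369, 0.011]
contact_force: [-0.6, 0.1, -0.5]
opening: 0.0394
```

>>> {"op": "apply_moves", "data": {
  "motion": "0 0 0.03 0 0 0;0 0 0.05 0 0 0;0.0 0.01 0.05 0 0 10.5;0.006 0.03 0.02 0 0 10.5;0.006 0.03 0 0 0 10.5"
}}

```text
time: 16.52
eef_pos: [0.468, 0.1873, 0.2007]
ee_rot: [1.322, 2.846, 0.007]
contact_force: [-0.5, 0.3, -1.8]
opening: 0.0394
```

>>> {"op": "apply_moves", "data": {
  "motion": "0.008 0.03 0 0 0 10.5;0.008 0.03 0 0 0 10.5;0.008 0.03 0 0 0 10.5;0.008 0.03 0 0 0 10.5;0.008 0.03 0 0 0 10.5"
}}

```text
time: 17.15
eef_pos: [0.5087, 0.342, 0.2015]
ee_rot: [-0.106, 3.138, 0.009]
contact_force: [-0.1, -0.4, -0.5]
opening: 0.039
```

>>> {"op": "apply_moves", "data": {
  "motion": "0 0 0 0 0 0"
}}

```text
time: 17.27
eef_pos: [0.5083, 0.3436, 0.201]
ee_rot: [-0.113, 3.139, 0.011]
contact_force: [-0.6, -0.2, -1.5]
opening: 0.039
```

```bash
python3 -c "
from h import *
rk();  c=shot('wrist','w10')"
```

```text
t 17.27 pos [0.5083 0.3436 0.201 ] x [-0.997 -0.072 -0.001] y [-0.072  0.997  0.007] z [ 0.001  0.007 -1.   ] F [-0.6 -0.2 -1.5] T [-0.07  0.05 -0.03] open 0.0390
q [-0.531  0.821 -0.243  1.394  0.213  0.948  0.82 ]
rack TCP [ 82.5 272.3 201. ] yaw tool y 94.12
```

View pics/w10.png

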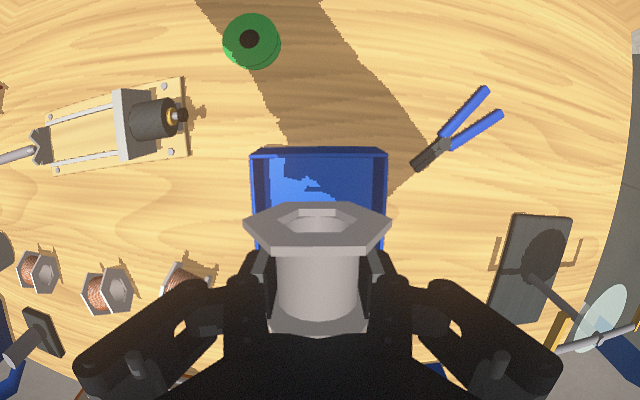

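>>> {"op": "apply_moves", "data": {
  "motion": "0.009 0.003 -0.03 0 0 0;0 0 -0.04 0 0 0;0 0 -0.04 0 0 0;0 0 -0.03 0 0 0;0 0 0 0 0 0"
}}

```text
time: 17.95
eef_pos: [0.518, 0.3405, 0.0585]
ee_rot: [-0.087, 3.138, 0.004]
contact_force: [0.3, -0.4, -0.7]
opening: 0.0392
```

```bash
python3 -c "
from h import *
rk()"
```

```text
t 17.95 pos [0.518  0.3405 0.0585] x [-0.998 -0.055 -0.003] y [-0.055  0.998  0.003] z [ 0.003  0.003 -1.   ] F [ 0.3 -0.4 -0.7] T [0.03 0.02 0.01] open 0.0392
q [-0.543  1.023 -0.192  1.474  0.266  0.666  0.772]
rack TCP [ 91.7 267.9  58.5] yaw tool y 93.18
```

>>> {"op": "apply_moves", "data": {
  "motion": "-0.001 0.006 -0.017 0 0 0.8;0 0 0 0 0 0"
}}

```text
time: 18.2
eef_pos: [0.5177, 0.3469, 0.0427]
ee_rot: [-0.108, 3.135, 0.006]
contact_force: [0.4, 0.1, -0.6]
opening: 0.0389
```

>>> {"op": "apply_moves", "data": {
  "motion": "0 0 0 0 0 0;0 0 0 0 0 0;0 0 0 0 0 0",
  "fingers": 0.35
}}

```text
time: 18.58
eef_pos: [0.5185, 0.3472, 0.0447]
ee_rot: [-0.106, 3.133, 0.008]
contact_force: [1.0, -0.1, -0.6]
opening: 0.0556
```

>>> {"op": "apply_moves", "data": {
  "motion": "0 0 0.04 0 0 0;0 0 0.05 0 0 0;0 0 0.05 0 0 0;0 0 0.02 0 0 0;0 0 0 0 0 0"
}}

```text
time: 19.2
eef_pos: [0.518, 0.3466, 0.2105]
ee_rot: [-0.106, 3.132, 0.009]
contact_force: [0.4, 0.1, 0.0]
opening: 0.0555
```

```bash
python3 -c "
from h import *
rk(); shot('wrist','w11'); c=shot('top','t11',[130,100,420,290],2.7)
f=lambda a,o,s:np.array(a,float)/s+o-0.5+0.5/s
"
```

```text
t 19.20 pos [0.518  0.3466 0.2105] x [-0.998 -0.067 -0.008] y [-0.068  0.998  0.005] z [ 0.007  0.006 -1.   ] F [0.4 0.1 0. ] T [0.01 0.02 0.01] open 0.0555
q [-0.531  0.823 -0.242  1.347  0.213  0.986  0.825]
rack TCP [ 92.5 273.8 210.5] yaw tool y 93.87
```

View pics/w11.png

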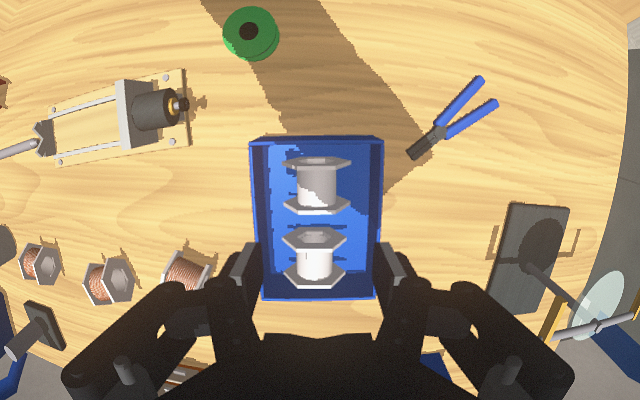

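View pics/t11.png

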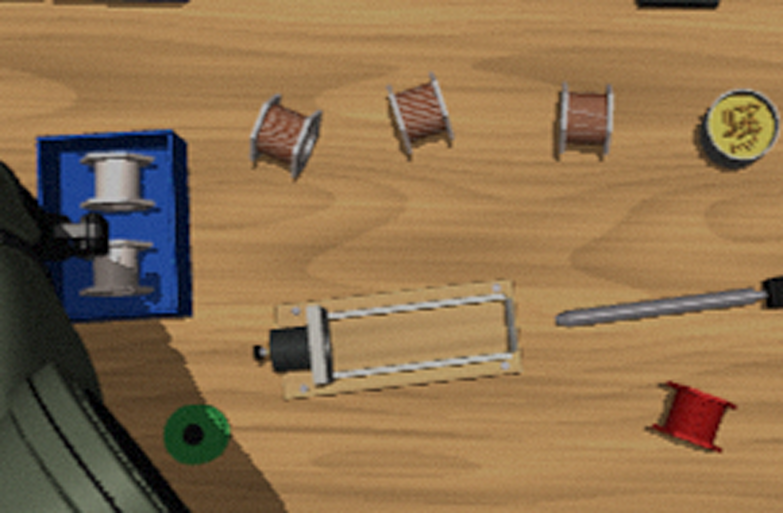

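>>> {"op": "apply_moves", "data": {
  "motion": "0.0115 -0.016 0 0 0 -10;0.0115 -0.016 0 0 0 -10;0.0115 -0.016 0 0 0 -10;0.0115 -0.016 0 0 0 -10;0.0115 -0.016 0 0 0 -10",
  "fingers": 0
}}

```text
time: 19.92
eef_pos: [0.5742, 0.2638, 0.202]
ee_rot: [-1.265, -2.875, 0.005]
contact_force: [0.9, 0.6, 0.3]
opening: 0.0852
```

>>> {"op": "apply_moves", "data": {
  "motion": "0.0115 -0.016 0 0 0 -10;0.0115 -0.016 -0.01 0 0 -10;0.0115 -0.016 -0.01 0 0 -10;0.0115 -0.016 -0.01 0 0 -10;0.0115 -0.02 -0.01 0 0 -10"
}}

```text
time: 20.55
eef_pos: [0.6317, 0.1762, 0.1544]
ee_rot: [-2.388, -2.032, 0.016]
contact_force: [-0.9, -0.2, -0.1]
opening: 0.0854
```

>>> {"op": "apply_moves", "data": {
  "motion": "0 0 0 0 0 -10;0 0 0 0 0 0"
}}

```text
time: 20.8
eef_pos: [0.6312, 0.1736, 0.1507]
ee_rot: [-2.563, -1.806, 0.024]
contact_force: [0.7, 1.3, 0.3]
opening: 0.0854
```

```bash
python3 -c "
from h import *
rk(); c=shot('wrist','w12'); import pickle; pickle.dump(c,open('w12.pkl','wb'))"
```

```text
t 20.80 pos [0.6312 0.1736 0.1507] x [ 0.337  0.942 -0.009] y [ 0.942 -0.337 -0.013] z [-0.016 -0.004 -1.   ] F [0.7 1.3 0.3] T [ 0.03 -0.02  0.03] open 0.0854
q [-0.429  0.969  0.274  1.252 -0.273  0.973 -0.455]
rack TCP [180.9  87.  150.7] yaw tool y -19.67
```

View pics/w12.png

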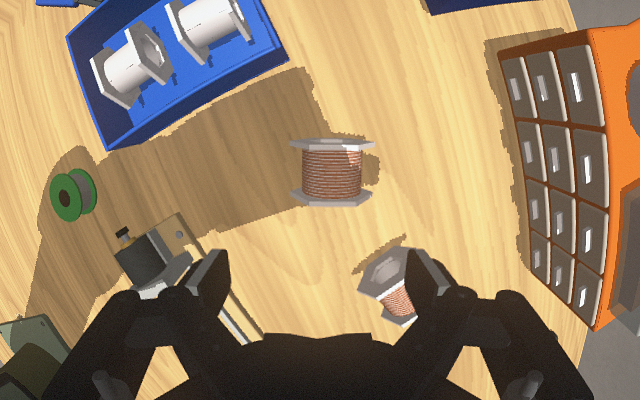

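```bash
cat >> h.py <<'E'
def crop(name,x,y,w,h,s):
    im=cv2.imread(f'pics/{name}_full.png'); cv2.imwrite(f'pics/{name}c.png',cv2.resize(im[y:y+h,x:x+w],None,fx=s,fy=s,interpolation=cv2.INTER_CUBIC))
def spool(pk,pts,o,s,z=.06):
    import pickle
    c=pickle.load(open(pk,'rb')); uv=np.array(pts,float)/s+o-0.5+0.5/s
    w=onplane(uv,z,"wrist",c); fl,fr,nl,nr=w   # far-left far-right near-left near-right (image), outer edges
    ax=((fl+fr)-(nl+nr))/2; ctr=w.mean(0)
    tr=((fr-fl)+(nr-nl))/2
    print("centre",ctr.round(4),"len",np.linalg.norm(ax).round(4),"flat",np.linalg.norm(tr).round(4),"yaw ax",np.degrees(np.arctan2(-ax[0],ax[1])).round(2),"yaw tr",np.degrees(np.arctan2(tr[1],tr[0])).round(2))
    return ctr
E
python3 -c "
from h import *
crop('w12',280,125,110,90,6)"
```

```text
(no output)
```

View pics/w12c.png

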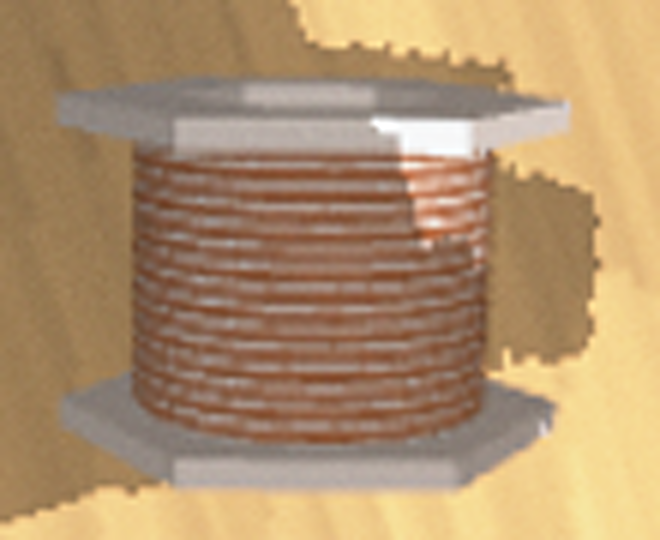

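```bash
python3 -c "
from h import *
spool('w12.pkl',[[176,122],[472,122],[176,487],[458,487]],[280,125],6)"
```

```text
centre [0.6499 0.1933 0.06  ] len 0.0451 flat 0.035 yaw ax -20.06 yaw tr -19.32
```

>>> {"op": "apply_moves", "data": {
  "motion": "0.0188 0.0197 -0.02 0.2 -0.9 0;0 0 -0.03 0 0 0;0 0 -0.02 0 0 0;0 0 -0.01 0 0 0;0 0 0 0 0 0"
}}

```text
time: 21.48
eef_pos: [0.6497, 0.1944, 0.0676]
ee_rot: [2.547, 1.838, -0.001]
contact_force: [0.2, -0.7, 1.4]
opening: 0.0855
```

```bash
python3 -c "
from h import *
rk()"
```

```text
t 21.48 pos [0.6497 0.1944 0.0676] x [ 0.315  0.949 -0.001] y [ 0.949 -0.315 -0.   ] z [-0.    -0.001 -1.   ] F [ 0.2 -0.7  1.4] T [-0.01 -0.02 -0.08] open 0.0855
q [-0.436  1.103  0.247  1.216 -0.292  0.857 -0.449]
rack TCP [202.1 105.   67.6] yaw tool y -18.37
```

>>> {"op": "apply_moves", "data": {
  "motion": "0 -0.001 -0.018 0 0 -1.2;0 0 -0.018 0 0 0;0 0 0 0 0 0"
}}

```text
time: 21.85
eef_pos: [0.65, 0.1934, 0.0302]
ee_rot: [2.566, 1.812, 0.0]
contact_force: [-0.6, -1.4, 0.2]
opening: 0.0857
```

>>> {"op": "apply_moves", "data": {
  "motion": "0 0 0 0 0 0;0 0 0 0 0 0;0 0 0 0 0 0;0 0 0 0 0 0",
  "fingers": 0.8,
  "newtons": 50
}}

```text
time: 22.35
eef_pos: [0.6506, 0.1935, 0.0314]
ee_rot: [2.565, 1.812, 0.003]
contact_force: [0.9, -0.2, -1.3]
opening: 0.0472
```

```bash
python3 -c "
from h import *
rk()"
```

```text
t 22.35 pos [0.6506 0.1935 0.0314] x [0.334 0.942 0.001] y [ 0.942 -0.334  0.002] z [ 0.002 -0.    -1.   ] F [ 0.9 -0.2 -1.3] T [0.03 0.06 0.03] open 0.0472
q [-0.432  1.153  0.24   1.225 -0.307  0.796 -0.456]
rack TCP [202.8 104.   31.4] yaw tool y -19.53
```

>>> {"op": "apply_moves", "data": {
  "motion": "0 0 0.03 0 0 0;0 0 0.045 0 0 0;-0.02 -0.007 0.04 0 0 5;-0.045 -0.017 0.01 0 0 8;-0.045 -0.017 0 0 0 8"
}}

```text
time: 22.98
eef_pos: [0.5382, 0.1518, 0.1589]
ee_rot: [2.178, 2.259, 0.003]
contact_force: [1.6, 0.2, -2.8]
opening: 0.0473
```

>>> {"op": "apply_moves", "data": {
  "motion": "-0.045 -0.018 0 0 0 6;-0.03 -0.013 0 0 0 0;0 0 0 0 0 0"
}}

```text
time: 23.35
eef_pos: [0.4587, 0.119, 0.1605]
ee_rot: [2.049, 2.377, 0.005]
contact_force: [1.2, 1.0, -1.1]
opening: 0.0472
```

```bash
python3 -c "
from h import *
rk()"
```

```text
t 23.35 pos [0.4587 0.119  0.1605] x [-0.147  0.989 -0.001] y [0.989 0.147 0.004] z [ 0.005 -0.    -1.   ] F [ 1.2  1.  -1.1] T [ 0.01 -0.06 -0.02] open 0.0472
q [-0.384  0.704  0.109  1.955 -0.148  0.485 -0.023]
rack TCP [  2.5  56.6 160.5] yaw tool y 8.46
```

>>> {"op": "apply_moves", "data": {
  "motion": "-0.0025 -0.001 -0.03 0 0.3 -0.5;0 0 -0.04 0 0 0;0 0 -0.02 0 0 0;0 0 0 0 0 0"
}}

```text
time: 23.85
eef_pos: [0.4588, 0.1191, 0.0687]
ee_rot: [2.061, 2.369, 0.006]
contact_force: [-0.9, -0.4, -0.5]
opening: 0.0472
```

```bash
python3 -c "
from h import *
rk()"
```

```text
t 23.85 pos [0.4588 0.1191 0.0687] x [-0.138  0.99   0.001] y [0.99  0.138 0.004] z [ 0.004  0.002 -1.   ] F [-0.9 -0.4 -0.5] T [-0.01  0.01 -0.05] open 0.0472
q [-0.351  0.882  0.054  2.018 -0.176  0.242 -0.007]
rack TCP [ 2.6 56.6 68.7] yaw tool y 7.94
```

>>> {"op": "apply_moves", "data": {
  "motion": "-0.0024 -0.0005 -0.008 0 0.2 0;0 0 -0.012 0 0 0;0 0 -0.003 0 0 0;0 0 0 0 0 0"
}}

```text
time: 24.35
eef_pos: [0.4575, 0.119, 0.0459]
ee_rot: [2.062, 2.37, 0.006]
contact_force: [-0.8, -1.5, -1.5]
opening: 0.0474
```

```bash
python3 -c "
from h import *
rk()"
```

```text
t 24.35 pos [0.4575 0.119  0.0459] x [-0.138  0.99   0.002] y [0.99  0.138 0.003] z [ 0.003  0.002 -1.   ] F [-0.8 -1.5 -1.5] T [ 0.05  0.03 -0.02] open 0.0474
q [-0.343  0.928  0.04   2.028 -0.18   0.185 -0.004]
rack TCP [ 1.3 56.8 45.9] yaw tool y 7.95
```

>>> {"op": "apply_moves", "data": {
  "motion": "-0.001 0 -0.003 0 0 0;0 0 0 0 0 0"
}}

```text
time: 24.6
eef_pos: [0.4567, 0.1191, 0.0432]
ee_rot: [2.061, 2.369, 0.007]
contact_force: [-0.5, 0.2, -1.1]
opening: 0.0473
```

```bash
python3 -c "
from h import *
rk()"
```

```text
t 24.60 pos [0.4567 0.1191 0.0432] x [-0.138  0.99   0.002] y [0.99  0.138 0.004] z [ 0.004  0.003 -1.   ] F [-0.5  0.2 -1.1] T [-0.02  0.04 -0.03] open 0.0473
q [-0.343  0.934  0.037  2.032 -0.181  0.175 -0.004]
rack TCP [ 0.5 56.9 43.2] yaw tool y 7.95
```

>>> {"op": "apply_moves", "data": {
  "motion": "0 0 -0.001 0 0 0;0 0 0 0 0 0;0 0 0 0 0 0",
  "fingers": 0
}}

```text
time: 24.98
eef_pos: [0.4568, 0.1191, 0.0423]
ee_rot: [2.061, 2.369, 0.007]
contact_force: [-0.6, -0.0, 0.0]
opening: 0.0856
```

>>> {"op": "apply_moves", "data": {
  "motion": "0 0 0.04 0 0 0;0 0 0.05 0 0 0;0.01 -0.01 0.02 0 0 2;0.04 -0.012 0.01 0 0 2;0.04 -0.015 0 0 0 2"
}}

```text
time: 25.6
eef_pos: [0.547, 0.0824, 0.167]
ee_rot: [1.927, 2.48, 0.006]
contact_force: [0.0, 1.6, -0.4]
opening: 0.0857
```

```bash
python3 -c "
from h import *
rk(); c=shot('top','t13',[190,100,420,290],3.4)"
```

```text
t 25.60 pos [0.547  0.0824 0.167 ] x [-0.247  0.969  0.002] y [0.969 0.247 0.003] z [ 0.003  0.003 -1.   ] F [ 0.   1.6 -0.4] T [ 0.05  0.01 -0.06] open 0.0857
q [-0.245  0.78   0.075  1.669 -0.086  0.693  0.124]
rack TCP [ 84.9   8.2 167. ] yaw tool y 14.3
```

View pics/t13.png

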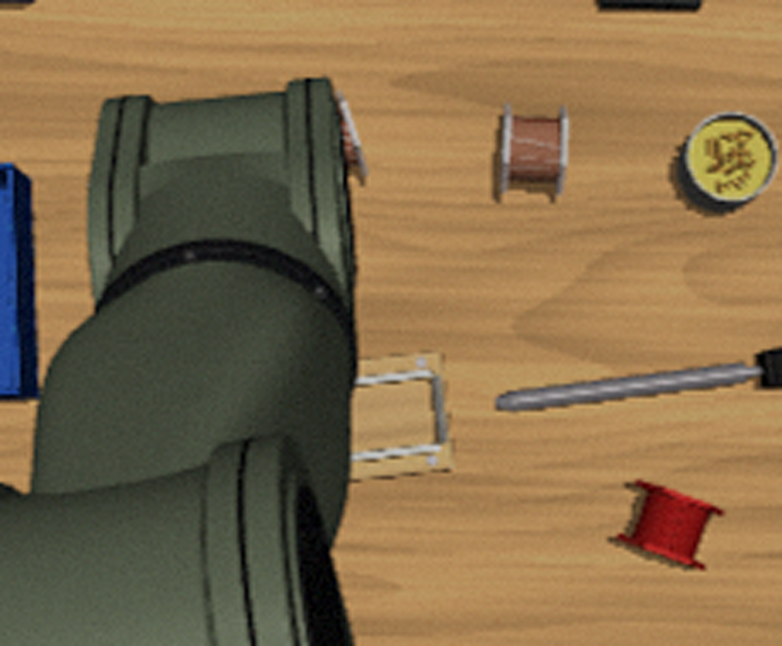

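>>> {"op": "apply_moves", "data": {
  "motion": "0.04 -0.013 -0.005 0 0 2;0.04 -0.013 -0.005 0 0 2;0.033 -0.011 -0.005 0 0 1;0 0 0 0 0 0;0 0 0 0 0 0"
}}

```text
time: 26.28
eef_pos: [0.6663, 0.0405, 0.1502]
ee_rot: [1.816, 2.562, 0.005]
contact_force: [-0.6, 0.1, -0.8]
opening: 0.0856
```

```bash
python3 -c "
from h import *
rk(); c=shot('wrist','w14'); import pickle; pickle.dump(c,open('w14.pkl','wb'))"
```

```text
t 26.27 pos [0.6663 0.0405 0.1502] x [-0.331  0.944  0.001] y [0.944 0.331 0.003] z [ 0.003  0.002 -1.   ] F [-0.6  0.1 -0.8] T [-0.02 -0.01 -0.05] open 0.0856
q [-0.126  0.964  0.044  1.215 -0.046  0.96   0.263]
rack TCP [197.4 -49.7 150.2] yaw tool y 19.35
```

View pics/w14.png

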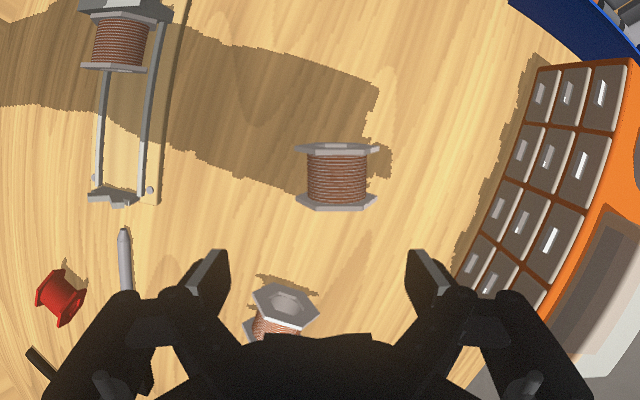

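```bash
python3 -c "
from h import *
crop('w14',280,130,110,90,6)"
```

```text
(no output)
```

View pics/w14c.png

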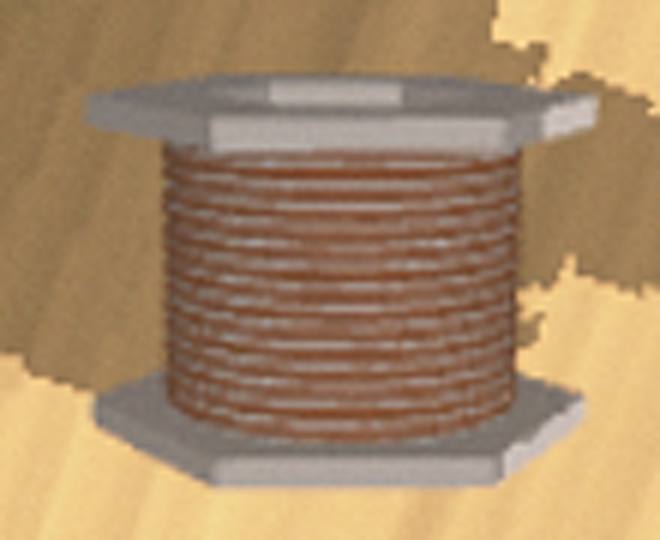

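```bash
python3 -c "
from h import *
spool('w14.pkl',[[210,118],[507,118],[212,484],[502,484]],[280,130],6)"
```

```text
centre [0.6749 0.0668 0.06  ] len 0.0454 flat 0.0357 yaw ax 20.07 yaw tr 19.51
```

>>> {"op": "apply_moves", "data": {
  "motion": "0.0087 0.0263 -0.02 0 0.2 0.3;0 0 -0.03 0 0 0;0 0 -0.02 0 0 0;0 0 -0.01 0 0 0;0 0 0 0 0 0"
}}

```text
time: 26.95
eef_pos: [0.6737, 0.0697, 0.0708]
ee_rot: [-1.807, -2.569, -0.004]
contact_force: [0.7, -0.0, 0.3]
opening: 0.0855
```

```bash
python3 -c "
from h import *
rk()"
```

```text
t 26.95 pos [0.6737 0.0697 0.0708] x [-0.338  0.941  0.002] y [0.941 0.338 0.002] z [ 0.001  0.002 -1.   ] F [ 0.7 -0.   0.3] T [-0.03 -0.   -0.01] open 0.0855
q [-0.166  1.081  0.04   1.218 -0.051  0.842  0.232]
rack TCP [208.7 -21.8  70.8] yaw tool y 19.75
```

>>> {"op": "apply_moves", "data": {
  "motion": "0.001 -0.0027 -0.02 0 0 0;0 0 -0.019 0 0 0;0 0 0 0 0 0"
}}

```text
time: 27.32
eef_pos: [0.675, 0.0668, 0.0309]
ee_rot: [1.807, 2.569, 0.005]
contact_force: [-0.4, 0.4, -0.3]
opening: 0.0852
```

>>> {"op": "apply_moves", "data": {
  "motion": "0 0 0 0 0 0;0 0 0 0 0 0;0 0 0 0 0 0;0 0 0 0 0 0",
  "fingers": 0.8
}}

```text
time: 27.82
eef_pos: [0.6756, 0.067, 0.0322]
ee_rot: [1.807, 2.568, 0.007]
contact_force: [0.4, -0.5, -1.7]
opening: 0.0474
```

```bash
python3 -c "
from h import *
rk(); print(r2w([0,0,0]),r2w([0,1,0]))"
```

```text
t 27.82 pos [0.6756 0.067  0.0322] x [-0.338  0.941  0.001] y [0.941 0.338 0.005] z [ 0.004  0.002 -1.   ] F [ 0.4 -0.5 -1.7] T [ 0.02  0.04 -0.03] open 0.0474
q [-0.16   1.136  0.037  1.224 -0.05   0.778  0.236]
rack TCP [210.2 -24.8  32.2] yaw tool y 19.74
[0.464  0.0626 0.    ] [0.46386256 0.06359051 0.        ]
```

>>> {"op": "apply_moves", "data": {
  "motion": "0 0 0.03 0 0 0;0 0 0.045 0 0 0;-0.02 0 0.04 0 0 -2;-0.048 -0.001 0.01 0 0 -3;-0.048 -0.001 0 0 0 -3"
}}

```text
time: 28.45
eef_pos: [0.5572, 0.0646, 0.1598]
ee_rot: [1.986, 2.431, 0.009]
contact_force: [1.6, 0.3, -2.1]
opening: 0.0471
```

>>> {"op": "apply_moves", "data": {
  "motion": "-0.048 -0.001 0 0 0 -3;-0.046 -0.001 0 0 0 -1;0 0 0 0 0 0;0 0 0 0 0 0"
}}

```text
time: 28.95
eef_pos: [0.4585, 0.0627, 0.1616]
ee_rot: [2.072, 2.357, 0.01]
contact_force: [0.6, -0.6, -2.1]
opening: 0.0472
```

```bash
python3 -c "
from h import *
rk()"
```

```text
t 28.95 pos [0.4585 0.0627 0.1616] x [-0.128  0.992  0.002] y [0.992 0.128 0.007] z [ 0.007  0.003 -1.   ] F [ 0.6 -0.6 -2.1] T [ 0.04 -0.03 -0.  ] open 0.0472
q [-0.253  0.689  0.086  1.994 -0.127  0.456  0.055]
rack TCP [ -5.5   0.8 161.6] yaw tool y 7.35
```

>>> {"op": "apply_moves", "data": {
  "motion": "0.0035 0 -0.03 0 0.4 0.5;0 0 -0.04 0 0 0;0 0 -0.02 0 0 0;0 0 0 0 0 0"
}}

```text
time: 29.45
eef_pos: [0.466, 0.0629, 0.0688]
ee_rot: [2.063, 2.368, 0.009]
contact_force: [-0.4, 0.4, -1.2]
opening: 0.0468
```

```bash
python3 -c "
from h import *
rk()"
```

```text
t 29.45 pos [0.466  0.0629 0.0688] x [-0.137  0.991  0.003] y [0.991 0.137 0.005] z [ 0.005  0.004 -1.   ] F [-0.4  0.4 -1.2] T [ 0.02 -0.02  0.01] open 0.0468
q [-0.221  0.879  0.038  2.032 -0.142  0.229  0.078]
rack TCP [ 2.   0.1 68.8] yaw tool y 7.86
```

Target z ≈ 0.0442.

>>> {"op": "apply_moves", "data": {
  "motion": "-0.0025 -0.0003 -0.008 0 0.2 0;-0.0005 0 -0.012 0 0 0;0 0 -0.005 0 0 0;0 0 0 0 0 0"
}}

```text
time: 29.95
eef_pos: [0.4642, 0.0628, 0.0438]
ee_rot: [-2.064, -2.368, -0.009]
contact_force: [-1.4, 0.3, 3.3]
opening: 0.047
```

```bash
python3 -c "
from h import *
rk()"
```

```text
t 29.95 pos [0.4642 0.0628 0.0438] x [-0.137  0.991  0.004] y [0.991 0.137 0.004] z [ 0.004  0.004 -1.   ] F [-1.4  0.3  3.3] T [ 0.12  0.26 -0.01] open 0.0470
q [-0.214  0.93   0.025  2.044 -0.144  0.165  0.08 ]
rack TCP [ 0.2  0.2 43.8] yaw tool y 7.86
```

>>> {"op": "apply_moves", "data": {
  "motion": "0 0 0 0 0 0;0 0 0 0 0 0;0 0 0 0 0 0",
  "fingers": 0
}}

```text
time: 30.32
eef_pos: [0.4645, 0.0628, 0.044]
ee_rot: [2.064, 2.368, 0.01]
contact_force: [-0.5, -0.2, 0.4]
opening: 0.0854
```

>>> {"op": "apply_moves", "data": {
  "motion": "0 0 0.04 0 0 0;0 0 0.05 0 0 0;0.01 -0.01 0.02 0 0 -1;0.035 -0.033 0 0 0 -1;0.035 -0.033 0 0 0 -1"
}}

```text
time: 30.95
eef_pos: [0.5451, -0.0126, 0.1585]
ee_rot: [-2.121, -2.317, -0.011]
contact_force: [0.0, 0.0, -0.2]
opening: 0.0854
```

>>> {"op": "apply_moves", "data": {
  "motion": "0.035 -0.033 0 0 0 -1;0.035 -0.033 0 0 0 -1;0.03 -0.03 0 0 0 0;0 0 0 0 0 0;0 0 0 0 0 0"
}}

```text
time: 31.58
eef_pos: [0.6483, -0.1144, 0.1581]
ee_rot: [2.165, 2.276, 0.011]
contact_force: [-0.8, 0.1, 0.1]
opening: 0.0852
```

```bash
python3 -c "
from h import *
rk(); c=shot('wrist','w15'); import pickle; pickle.dump(c,open('w15.pkl','wb'))"
```

```text
t 31.57 pos [ 0.6483 -0.1144  0.1581] x [-0.05   0.999  0.005] y [0.999 0.05  0.005] z [ 0.005  0.005 -1.   ] F [-0.8  0.1  0.1] T [0.01 0.02 0.03] open 0.0852
q [ 0.094  0.941  0.083  1.252 -0.09   0.948  0.245]
rack TCP [ 158.2 -200.7  158.1] yaw tool y 2.84
```

View pics/w15.png

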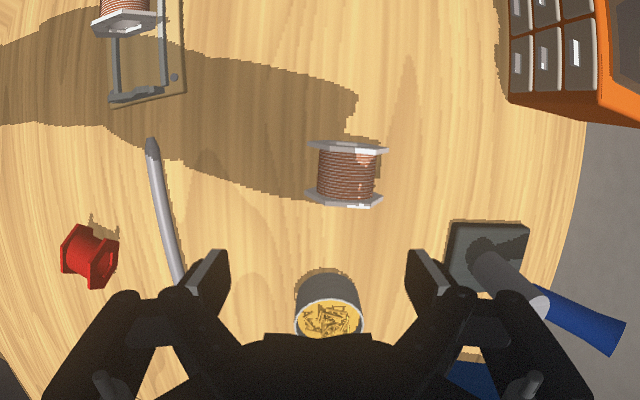

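```bash
python3 -c "
from h import *
crop('w15',290,130,110,90,6)"
```

```text
(no output)
```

View pics/w15c.png

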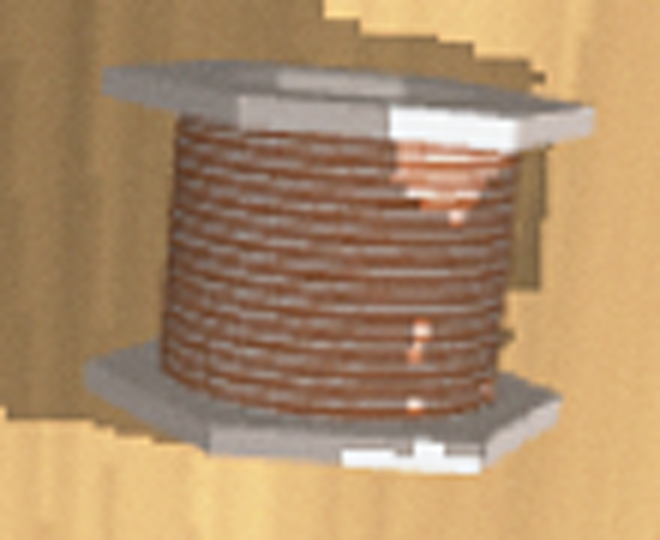

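```bash
python3 -c "
from h import *
spool('w15.pkl',[[240,96],[521,120],[210,453],[482,472]],[290,130],6)"
```

```text
centre [ 0.6731 -0.0902  0.06  ] len 0.0457 flat 0.0352 yaw ax -1.29 yaw tr -1.36
```

>>> {"op": "apply_moves", "data": {
  "motion": "0.0248 0.0242 -0.02 0 0.2 -4.1;0 0 -0.035 0 0 0;0 0 -0.025 0 0 0;0 0 -0.01 0 0 0;0 0 0 0 0 0"
}}

```text
time: 32.25
eef_pos: [0.673, -0.0861, 0.0681]
ee_rot: [-2.244, -2.197, -0.009]
contact_force: [0.9, -0.4, 0.8]
opening: 0.0859
```

```bash
python3 -c "
from h import *
rk()"
```

```text
t 32.25 pos [ 0.673  -0.0861  0.0681] x [0.021 1.    0.005] y [ 1.    -0.021  0.003] z [ 0.003  0.005 -1.   ] F [ 0.9 -0.4  0.8] T [-0.03 -0.04 -0.01] open 0.0859
q [ 0.044  1.089  0.097  1.216 -0.123  0.839  0.15 ]
rack TCP [ 186.6 -176.1   68.1] yaw tool y -1.2
```

>>> {"op": "apply_moves", "data": {
  "motion": "0 -0.004 -0.018 -0.2 0 0;0 0 -0.018 0 0 0;0 0 0 0 0 0"
}}

```text
time: 32.62
eef_pos: [0.6734, -0.0905, 0.0313]
ee_rot: [2.243, 2.196, 0.007]
contact_force: [0.2, 0.1, 0.5]
opening: 0.0854
```

>>> {"op": "apply_moves", "data": {
  "motion": "0 0 0 0 0 0;0 0 0 0 0 0;0 0 0 0 0 0;0 0 0 0 0 0",
  "fingers": 0.8
}}

```text
time: 33.12
eef_pos: [0.6739, -0.0906, 0.0324]
ee_rot: [2.242, 2.195, 0.008]
contact_force: [-0.4, -0.2, -2.2]
opening: 0.0471
```

```bash
python3 -c "
from h import *
rk(); print(r2w([0,-56,0]))"
```

```text
t 33.12 pos [ 0.6739 -0.0906  0.0324] x [0.021 1.    0.001] y [ 1.    -0.021  0.006] z [ 0.006  0.001 -1.   ] F [-0.4 -0.2 -2.2] T [-0.01 -0.02 -0.02] open 0.0471
q [ 0.05   1.14   0.094  1.222 -0.123  0.779  0.155]
rack TCP [ 186.9 -180.6   32.4] yaw tool y -1.21
[0.47169689 0.00713147 0.        ]
```

>>> {"op": "apply_moves", "data": {
  "motion": "0 0 0.03 0 0 0;0 0 0.045 0 0 0;-0.02 0.01 0.04 0 0 1;-0.044 0.021 0.01 0 0 2;-0.044 0.021 0 0 0 2"
}}

```text
time: 33.75
eef_pos: [0.5635, -0.0385, 0.1599]
ee_rot: [2.143, 2.291, 0.008]
contact_force: [1.7, 0.5, -3.5]
opening: 0.0468
```

>>> {"op": "apply_moves", "data": {
  "motion": "-0.044 0.021 0 0 0 2;-0.044 0.021 0 0 0 2;0 0 0 0 0 0;0 0 0 0 0 0"
}}

```text
time: 34.25
eef_pos: [0.4708, 0.006, 0.1615]
ee_rot: [2.056, 2.37, 0.011]
contact_force: [0.6, 0.2, -2.3]
opening: 0.0471
```

```bash
python3 -c "
from h import *
rk()"
```

```text
t 34.25 pos [0.4708 0.006  0.1615] x [-0.141  0.99   0.001] y [0.99  0.141 0.008] z [ 0.008  0.002 -1.   ] F [ 0.6  0.2 -2.3] T [-0.04 -0.02  0.04] open 0.0471
q [-0.117  0.696  0.065  1.967 -0.096  0.473  0.16 ]
rack TCP [ -1.  -57.  161.5] yaw tool y 8.12
```

>>> {"op": "apply_moves", "data": {
  "motion": "-0.001 0.001 -0.03 0 0.4 -0.2;0 0 -0.04 0 0 0;0 0 -0.02 0 0 0;0 0 0 0 0 0"
}}

```text
time: 34.75
eef_pos: [0.473, 0.0056, 0.0688]
ee_rot: [2.065, 2.364, 0.007]
contact_force: [-0.0, 1.4, -1.6]
opening: 0.0471
```

```bash
python3 -c "
from h import *
rk()"
```

```text
t 34.75 pos [0.473  0.0056 0.0688] x [-0.135  0.991  0.001] y [0.991 0.135 0.005] z [ 0.005  0.002 -1.   ] F [-0.   1.4 -1.6] T [-0.01 -0.03 -0.01] open 0.0471
q [-0.096  0.88   0.032  2.021 -0.111  0.237  0.167]
rack TCP [  1.1 -57.7  68.8] yaw tool y 7.74
```

>>> {"op": "apply_moves", "data": {
  "motion": "-0.0015 0.0015 -0.008 0 0.2 0;-0.0005 0 -0.012 0 0 0;0 0 -0.005 0 0 0;0 0 0 0 0 0"
}}

```text
time: 35.25
eef_pos: [0.4723, 0.007, 0.0441]
ee_rot: [2.066, 2.364, 0.007]
contact_force: [-2.6, 0.6, 12.0]
opening: 0.047
```

```bash
python3 -c "
from h import *
rk()"
```

```text
t 35.25 pos [0.4723 0.007  0.0441] x [-0.134  0.991  0.001] y [0.991 0.134 0.004] z [ 0.004  0.002 -1.   ] F [-2.6  0.6 12. ] T [0.05 0.57 0.02] open 0.0470
q [-0.094  0.931  0.023  2.03  -0.114  0.177  0.167]
rack TCP [  0.5 -56.2  44.1] yaw tool y 7.71
```

Seated on the base. Release, rise, and back off to view.

>>> {"op": "apply_moves", "data": {
  "motion": "0 0 0.0005 0 0 0;0 0 0 0 0 0;0 0 0 0 0 0",
  "fingers": 0
}}

```text
time: 35.62
eef_pos: [0.4726, 0.0069, 0.0448]
ee_rot: [2.065, 2.364, 0.008]
contact_force: [-0.0, -0.5, 0.6]
opening: 0.0854
```

>>> {"op": "apply_moves", "data": {
  "motion": "0 0 0.04 0 0 0;0 0 0.05 0 0 0;0.006 -0.04 0.02 0 0 0;0.008 -0.05 0 0 0 0;0 0 0 0 0 0"
}}

```text
time: 36.25
eef_pos: [0.4868, -0.0855, 0.1585]
ee_rot: [2.063, 2.364, 0.007]
contact_force: [-0.6, 1.3, -0.8]
opening: 0.0855
```

```bash
python3 -c "
from h import *
rk(); c=shot('wrist','w16'); import pickle; pickle.dump(c,open('w16.pkl','wb')); crop('w16',265,0,120,300,2.6)"
```

```text
t 36.25 pos [ 0.4868 -0.0855  0.1585] x [-0.136  0.991  0.   ] y [0.991 0.136 0.006] z [ 0.006  0.001 -1.   ] F [-0.6  1.3 -0.8] T [ 0.06  0.01 -0.02] open 0.0855
q [ 0.089  0.724  0.038  1.888 -0.053  0.524  0.3  ]
rack TCP [   2.2 -149.8  158.5] yaw tool y 7.8
```

View pics/w16.png

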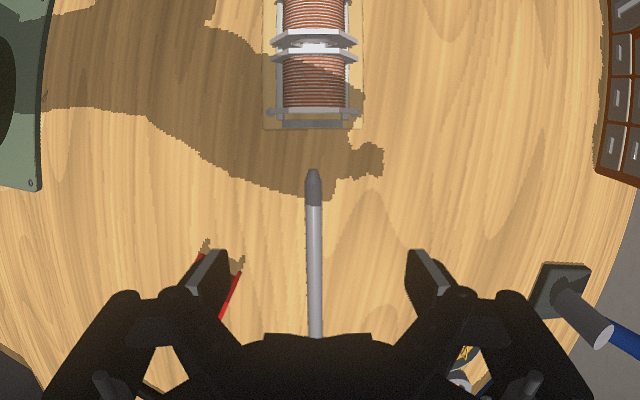

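>>> {"op": "apply_moves", "data": {
  "motion": "0.0065 -0.05 0 0 0.2 0;0.0065 -0.05 0 0 0.2 0;0.0065 -0.05 0 -1.4 -0.2 0;0.007 -0.05 -0.02 -1.4 -0.2 0;0 0 0 0 0 0"
}}

```text
time: 36.92
eef_pos: [0.5145, -0.2835, 0.1371]
ee_rot: [2.031, 2.353, -0.048]
contact_force: [-1.4, 1.0, 0.3]
opening: 0.0854
```

```bash
python3 -c "
from h import *
rk(); c=shot('wrist','w17'); import pickle; pickle.dump(c,open('w17.pkl','wb')); shot('top','t17')"
```

```text
t 36.92 pos [ 0.5145 -0.2835  0.1371] x [-0.146  0.988 -0.045] y [ 0.989  0.146 -0.002] z [ 0.005 -0.045 -0.999] F [-1.4  1.   0.3] T [ 0.09 -0.03 -0.01] open 0.0854
q [0.418 0.856 0.023 1.591 0.035 0.671 0.553]
rack TCP [   2.5 -349.8  137.1] yaw tool y 8.41
```

View pics/w17.png

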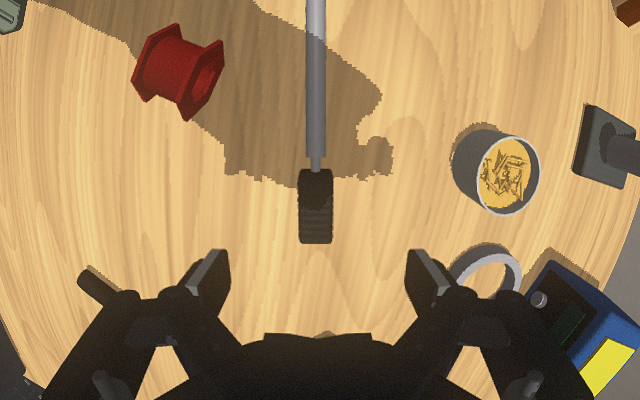

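View pics/t17.png

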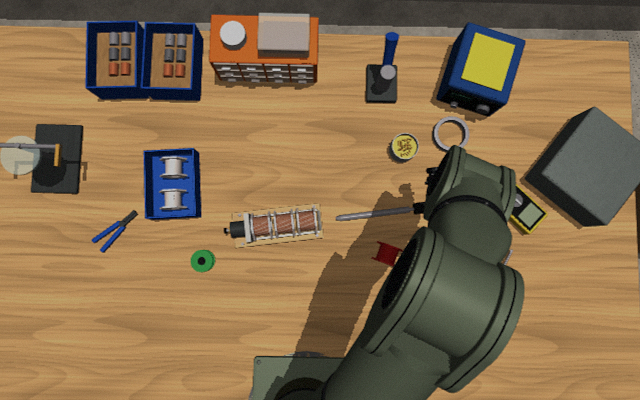

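>>> {"op": "apply_moves", "data": {
  "motion": "-0.001 -0.01 -0.03 -0.3 0 -0.2;0 -0.001 -0.03 0 0 0;0 -0.001 -0.025 0 0 0;0 0 -0.012 0 0 0;0 0 0 0 0 0"
}}

```text
time: 37.65
eef_pos: [0.5178, -0.2847, 0.0414]
ee_rot: [2.017, 2.358, -0.043]
contact_force: [-0.6, -0.0, 0.7]
opening: 0.0853
```

```bash
python3 -c "
from h import *
rk()"
```

```text
t 37.65 pos [ 0.5178 -0.2847  0.0414] x [-0.155  0.987 -0.047] y [0.988 0.155 0.004] z [ 0.011 -0.046 -0.999] F [-0.6 -0.   0.7] T [ 0.04  0.   -0.04] open 0.0853
q [0.419 1.01  0.021 1.63  0.043 0.473 0.548]
rack TCP [   5.6 -351.4   41.4] yaw tool y 8.92
```

>>> {"op": "apply_moves", "data": {
  "motion": "-0.0034 -0.0108 -0.008 -0.3 0.3 -0.8;0 0 -0.011 0 0 0;0 0 0 0 0 0"
}}

```text
time: 38.02
eef_pos: [0.515, -0.2962, 0.023]
ee_rot: [2.033, 2.342, -0.055]
contact_force: [0.6, -0.5, 0.1]
opening: 0.0855
```

```bash
python3 -c "
from h import *
rk()"
```

```text
t 38.02 pos [ 0.515  -0.2962  0.023 ] x [-0.14   0.989 -0.053] y [ 0.99   0.14  -0.001] z [ 0.007 -0.053 -0.999] F [ 0.6 -0.5  0.1] T [ 0.07  0.05 -0.03] open 0.0855
q [0.431 1.045 0.029 1.619 0.045 0.449 0.547]
rack TCP [   1.2 -362.4   23. ] yaw tool y 8.07
```

>>> {"op": "apply_moves", "data": {
  "motion": "0 0 0 0 0 0;0 0 0 0 0 0;0 0 0 0 0 0;0 0 0 0 0 0",
  "fingers": 0.9,
  "newtons": 100
}}

```text
time: 38.52
eef_pos: [0.5154, -0.2962, 0.0239]
ee_rot: [2.033, 2.342, -0.054]
contact_force: [-0.8, 0.7, 4.4]
opening: 0.0259
```

```bash
python3 -c "
from h import *
rk()"
```

```text
t 38.52 pos [ 0.5154 -0.2962  0.0239] x [-0.14   0.989 -0.054] y [0.99  0.141 0.   ] z [ 0.008 -0.053 -0.999] F [-0.8  0.7  4.4] T [0.28 0.3  0.04] open 0.0259
q [0.431 1.043 0.029 1.619 0.044 0.45  0.547]
rack TCP [   1.6 -362.5   23.9] yaw tool y 8.08
```

>>> {"op": "apply_moves", "data": {
  "motion": "0 0 0.012 0 0 0;0 0 0.012 1.5 0.4 0;0 0 0.008 1.5 0.4 0;0 0 0 0 0 0;0 0 0 0 0 0"
}}

```text
time: 39.15
eef_pos: [0.5156, -0.2961, 0.0592]
ee_rot: [-2.056, -2.37, 0.006]
contact_force: [-0.3, -0.0, -1.2]
opening: 0.0259
```

```bash
python3 -c "
from h import *
rk(); c=shot('wrist','w18'); import pickle; pickle.dump(c,open('w18.pkl','wb')); crop('w18',260,0,120,230,2.6); shot('scene','s18',[220,120,420,270],4)"
```

```text
t 39.15 pos [ 0.5156 -0.2961  0.0592] x [-0.141  0.99   0.   ] y [ 0.99   0.141 -0.006] z [-0.006 -0.001 -1.   ] F [-0.3 -0.  -1.2] T [-0.15 -0.01  0.02] open 0.0259
q [ 0.474  0.994 -0.016  1.569  0.03   0.584  0.582]
rack TCP [   1.8 -362.4   59.2] yaw tool y 8.13
```

View pics/w18c.png

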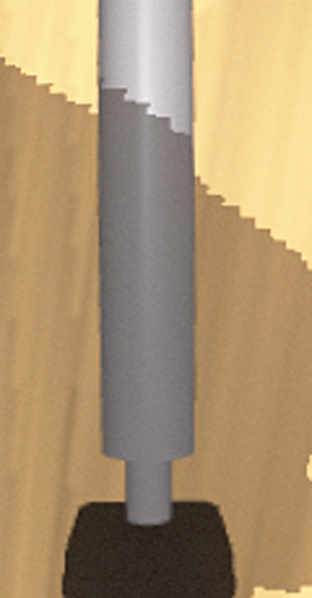

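View pics/s18.png

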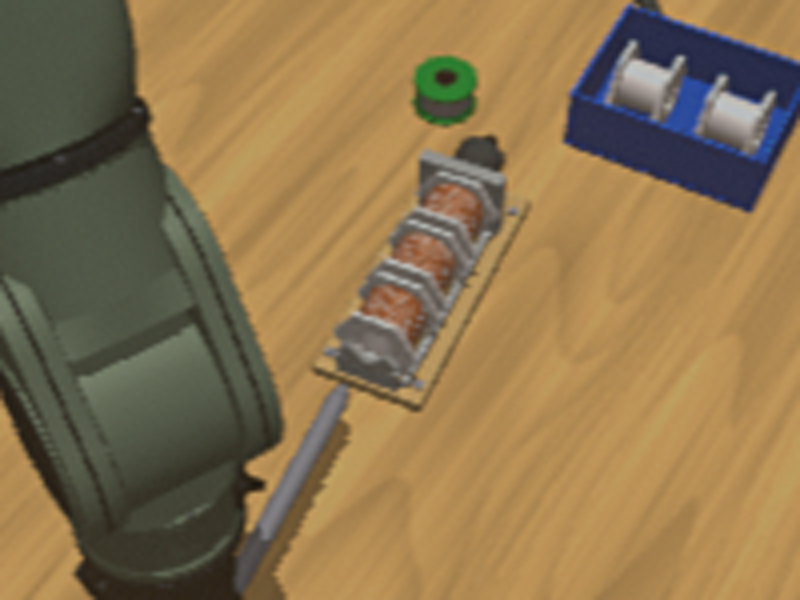

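```bash
python3 - <<'E'
from h import *
s=arm.observe(); Rm=R.from_rotvec(s["ee_rot"]).as_matrix()
t=s["eef_pos"]+Rm[:,0]*.232+Rm[:,2]*.008
print(t,(t-RO)@RM*1000)
for dz in(-.01,0,.01):
  print(dz,proj(t+[0,0,dz],"scene"),)
shot('top','t18',[300,190,440,250],5.5)
crop('s18',285,190,60,60,10)
print(proj(t,"top"))
# sanity: known points: V plate top corners, rack
P=np.array([r2w([25,-90,49]),r2w([-25,-90,49]),r2w([45,-93,12]),r2w([-45,-93,12])])
print(proj(P,"scene").round(1),proj(P,"top").round(1))
E
```

```text
[ 0.48274107 -0.06644075  0.05113973] [   0.82725665 -130.39194083   51.13973047]
-0.01 [[305.79416821 219.50751027]]
0 [[305.71853587 217.52520003]]
0.01 [[305.64184521 215.51515151]]
[[336.88603616 216.9262654 ]]
[[319.1 210.4]
 [303.7 204.8]
 [324.8 220.7]
 [297.6 210.7]] [[319.6 209.2]
 [321.9 229.2]
 [319.7 202.4]
 [323.7 237.3]]
```

View pics/s18c.png

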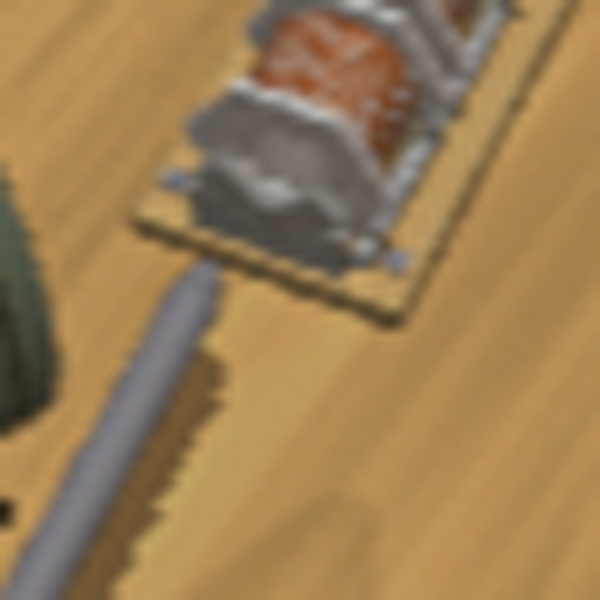

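View pics/t18.png

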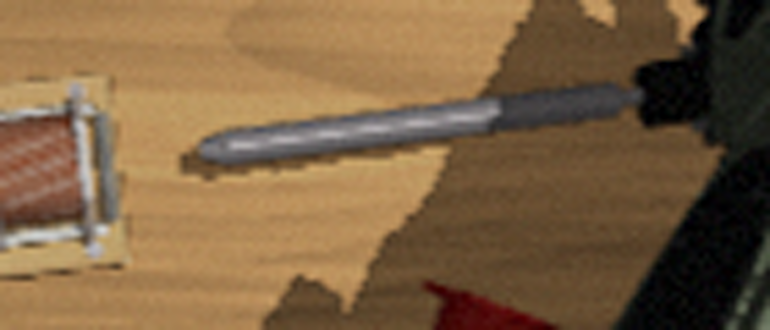

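>>> {"op": "apply_moves", "data": {
  "motion": "-0.001 0 -0.005 0 -0.3 -0.2;-0.0027 0.0198 0 0 0 0;-0.0014 0.0099 0 0 0 0;0 0 0 0 0 0"
}}

```text
time: 39.8
eef_pos: [0.5098, -0.2656, 0.0524]
ee_rot: [-2.062, -2.369, 0.002]
contact_force: [-0.7, 0.3, -1.9]
opening: 0.0256
```

```bash
cat >> h.py <<'E'
def tip(dz=.008):
    s=arm.observe(); Rm=R.from_rotvec(s["ee_rot"]).as_matrix()
    for n,x in(("tip",.232),("V",None)):
        if x is None: continue
        t=s["eef_pos"]+Rm[:,0]*x+Rm[:,2]*dz
        print(n,((t-RO)@RM*1000).round(1), "pitch deg",np.degrees(np.arcsin(Rm[2,0])).round(2))
E
python3 -c "
from h import *
rk(); tip();shot('scene','s19',[220,120,420,270],4);crop('s19',285,190,60,60,10)"
```

```text
t 39.80 pos [ 0.5098 -0.2656  0.0524] x [-0.138  0.99  -0.   ] y [ 0.99   0.138 -0.001] z [-0.001 -0.    -1.   ] F [-0.7  0.3 -1.9] T [-0.12 -0.05  0.04] open 0.0256
q [ 0.429  0.984 -0.01   1.652  0.019  0.506  0.545]
rack TCP [ 2.000e-01 -3.313e+02  5.240e+01] yaw tool y 7.91
tip [  0.2 -99.3  44.4] pitch deg -0.02
```

View pics/s19c.png

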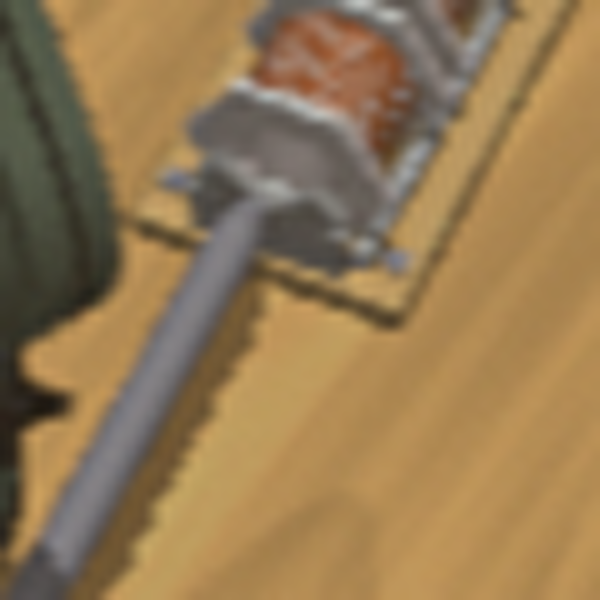

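>>> {"op": "apply_moves", "data": {
  "motion": "0 0 0.002 0 0 0;-0.0014 0.0099 0 0 0 0;-0.0021 0.0149 0 0 0 0;0 0 0 0 0 0"
}}

```text
time: 40.35
eef_pos: [0.506, -0.2402, 0.0546]
ee_rot: [2.064, 2.368, -0.002]
contact_force: [1.0, -0.0, -2.1]
opening: 0.0253
```

```bash
python3 -c "
from h import *
rk(); tip();shot('scene','s20',[220,120,420,270],4);crop('s20',285,190,60,60,10)"
```

```text
t 40.35 pos [ 0.506  -0.2402  0.0546] x [-0.137  0.991 -0.001] y [ 0.991  0.137 -0.001] z [-0.001 -0.001 -1.   ] F [ 1.  -0.  -2.1] T [-0.08 -0.06 -0.04] open 0.0253
q [ 0.387  0.967 -0.003  1.708  0.009  0.467  0.514]
rack TCP [  -0.  -305.7   54.6] yaw tool y 7.85
tip [  0.2 -73.7  46.4] pitch deg -0.05
```

View pics/s20c.png

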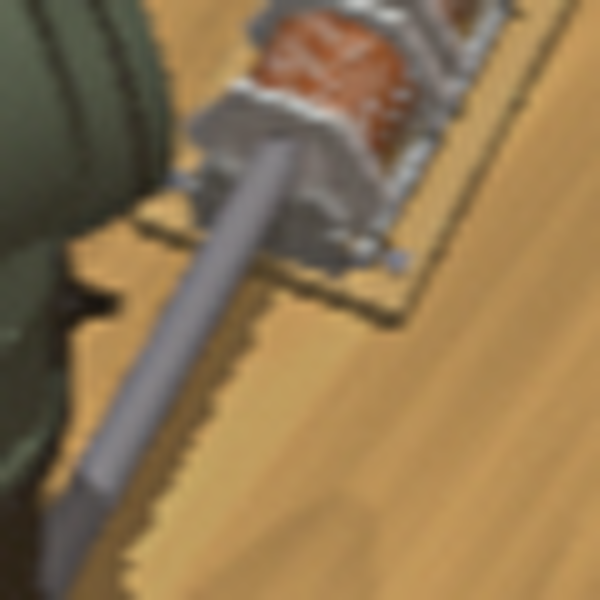

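>>> {"op": "apply_moves", "data": {
  "motion": "0 0 -0.0015 0 0 0;0 0 0 0 0 0"
}}

```text
time: 40.65
eef_pos: [0.506, -0.2416, 0.053]
ee_rot: [2.065, 2.366, -0.003]
contact_force: [0.3, -0.4, -1.8]
opening: 0.0257
```

```bash
python3 -c "
from h import *
rk(); tip()"
```

```text
t 40.65 pos [ 0.506  -0.2416  0.053 ] x [-0.135  0.991 -0.002] y [ 0.991  0.135 -0.001] z [-0.001 -0.002 -1.   ] F [ 0.3 -0.4 -1.8] T [-0.14 -0.01  0.02] open 0.0257
q [ 0.389  0.97  -0.003  1.707  0.01   0.464  0.514]
rack TCP [-2.000e-01 -3.071e+02  5.300e+01] yaw tool y 7.79
tip [  0.3 -75.1  44.6] pitch deg -0.11
```

>>> {"op": "apply_moves", "data": {
  "motion": "0 0 -0.0015 0 0 0;0 0 0 0 0 0"
}}

```text
time: 40.9
eef_pos: [0.5059, -0.2419, 0.0513]
ee_rot: [2.065, 2.366, -0.003]
contact_force: [0.4, -1.1, -1.0]
opening: 0.0259
```

```bash
python3 -c "
from h import *
rk(); tip()"
```

```text
t 40.90 pos [ 0.5059 -0.2419  0.0513] x [-0.135  0.991 -0.002] y [ 0.991  0.135 -0.001] z [-0.001 -0.002 -1.   ] F [ 0.4 -1.1 -1. ] T [-0.12 -0.03 -0.04] open 0.0259
q [ 0.389  0.973 -0.003  1.707  0.01   0.461  0.514]
rack TCP [-3.000e-01 -3.074e+02  5.130e+01] yaw tool y 7.76
tip [  0.2 -75.4  42.9] pitch deg -0.12
```

>>> {"op": "apply_moves", "data": {
  "motion": "0 0 -0.0015 0 0 0;0 0 0 0 0 0"
}}

```text
time: 41.15
eef_pos: [0.5059, -0.242, 0.0497]
ee_rot: [2.065, 2.366, -0.003]
contact_force: [-0.2, 0.2, -0.8]
opening: 0.0255
```

```bash
python3 -c "
from h import *
rk(); tip()"
```

```text
t 41.15 pos [ 0.5059 -0.242   0.0497] x [-0.135  0.991 -0.002] y [ 0.991  0.135 -0.001] z [-0.001 -0.002 -1.   ] F [-0.2  0.2 -0.8] T [0.05 0.01 0.03] open 0.0255
q [ 0.389  0.976 -0.003  1.707  0.01   0.458  0.514]
rack TCP [-3.000e-01 -3.075e+02  4.970e+01] yaw tool y 7.75
tip [  0.2 -75.5  41.2] pitch deg -0.12
```

>>> {"op": "apply_moves", "data": {
  "motion": "0 0 -0.0015 0 0 0;0 0 0 0 0 0"
}}

```text
time: 41.4
eef_pos: [0.5059, -0.2421, 0.0482]
ee_rot: [2.066, 2.366, -0.003]
contact_force: [-0.1, -0.2, 0.1]
opening: 0.0259
```

```bash
python3 -c "
from h import *
rk(); tip()"
```

```text
t 41.40 pos [ 0.5059 -0.2421  0.0482] x [-0.135  0.991 -0.002] y [ 0.991  0.135 -0.001] z [-0.001 -0.002 -1.   ] F [-0.1 -0.2  0.1] T [0.14 0.03 0.04] open 0.0259
q [ 0.389  0.979 -0.003  1.707  0.01   0.455  0.514]
rack TCP [  -0.4 -307.5   48.2] yaw tool y 7.75
tip [  0.2 -75.6  39.7] pitch deg -0.12
```

>>> {"op": "apply_moves", "data": {
  "motion": "0.0004 0 0.0065 0.1 0 0.1;-0.0021 0.0149 0 0 0 0;-0.0021 0.0149 0 0 0 0;0 0 0 0 0 0"
}}

```text
time: 41.9
eef_pos: [0.5019, -0.2092, 0.0553]
ee_rot: [-2.063, -2.369, 0.0]
contact_force: [-0.1, -0.3, -1.9]
opening: 0.026
```

```bash
python3 -c "
from h import *
rk(); tip()"
```

```text
t 41.90 pos [ 0.5019 -0.2092  0.0553] x [-0.138  0.99   0.   ] y [ 0.99   0.138 -0.   ] z [-0.  0. -1.] F [-0.1 -0.3 -1.9] T [-0.16 -0.03 -0.08] open 0.0260
q [ 0.335  0.952  0.002  1.768 -0.005  0.422  0.479]
rack TCP [ 2.000e-01 -2.744e+02  5.530e+01] yaw tool y 7.91
tip [  0.1 -42.4  47.4] pitch deg 0.03
```

>>> {"op": "apply_moves", "data": {
  "motion": "-0.0021 0.0149 -0.0005 0 0 0;-0.0028 0.0198 0 0 0 0;-0.0021 0.0149 0 0 0 0;0 0 0 0 0 0"
}}

```text
time: 42.4
eef_pos: [0.4943, -0.1553, 0.0547]
ee_rot: [-2.061, -2.37, -0.0]
contact_force: [0.4, -0.5, -0.9]
opening: 0.0259
```

```bash
python3 -c "
from h import *
rk(); tip()"
```

```text
t 42.40 pos [ 0.4943 -0.1553  0.0547] x [-0.139  0.99   0.001] y [ 0.99   0.139 -0.001] z [-0.001  0.001 -1.   ] F [ 0.4 -0.5 -0.9] T [-0.14 -0.09  0.02] open 0.0259
q [ 0.236  0.935  0.014  1.861 -0.034  0.347  0.415]
rack TCP [ 1.00e-01 -2.20e+02  5.47e+01] yaw tool y 7.98
tip [-0.3 12.  46.8] pitch deg 0.04
```

>>> {"op": "apply_moves", "data": {
  "motion": "-0.0017 0.0149 0 0 0 -0.1;-0.002 0.0149 0 0 0 0;-0.002 0.0149 0 0 0 0;0 0 0 0 0 0"
}}

```text
time: 42.9
eef_pos: [0.4882, -0.1075, 0.0547]
ee_rot: [-2.063, -2.368, -0.0]
contact_force: [-0.1, -1.9, -1.2]
opening: 0.026
```

```bash
python3 -c "
from h import *
rk(); tip();shot('scene','s21',[220,120,420,270],4)"
```

```text
t 42.90 pos [ 0.4882 -0.1075  0.0547] x [-0.137  0.991  0.001] y [ 0.991  0.137 -0.   ] z [-0.     0.001 -1.   ] F [-0.1 -1.9 -1.2] T [-0.16 -0.03 -0.03] open 0.0260
q [ 0.14   0.924  0.023  1.926 -0.066  0.293  0.355]
rack TCP [   0.6 -171.9   54.7] yaw tool y 7.86
tip [ 0.8 60.1 46.8] pitch deg 0.03
```

View pics/s21.png

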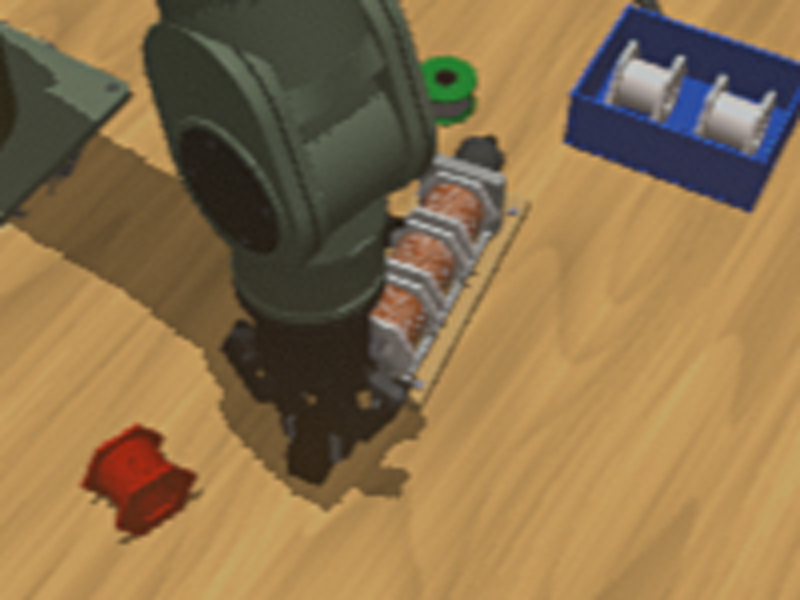

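>>> {"op": "apply_moves", "data": {
  "motion": "-0.0021 0.0149 -0.0003 0 0 0;-0.0014 0.0099 0 0 0 0;0 0 0 0 0 0"
}}

```text
time: 43.32
eef_pos: [0.4846, -0.0827, 0.0544]
ee_rot: [2.066, 2.367, -0.0]
contact_force: [0.7, -0.1, -1.1]
opening: 0.0257
```

```bash
python3 -c "
from h import *
rk(); tip()"
```

```text
t 43.33 pos [ 0.4846 -0.0827  0.0544] x [-0.135  0.991 -0.   ] y [ 0.991  0.135 -0.   ] z [-0. -0. -1.] F [ 0.7 -0.1 -1.1] T [-0.16 -0.04 -0.02] open 0.0257
q [ 0.088  0.92   0.029  1.956 -0.085  0.267  0.323]
rack TCP [   0.5 -146.8   54.4] yaw tool y 7.77
tip [ 1.  85.2 46.3] pitch deg -0.02
```

>>> {"op": "apply_moves", "data": {
  "motion": "-0.0018 0.0099 0 0 0 0.1;-0.001 0.007 0 0 0 0;0 0 0 0 0 0"
}}

```text
time: 43.7
eef_pos: [0.4822, -0.0662, 0.0546]
ee_rot: [2.064, 2.365, -0.001]
contact_force: [0.2, -5.0, -1.5]
opening: 0.0258
```

```bash
python3 -c "
from h import *
rk(); tip()"
```

```text
t 43.70 pos [ 0.4822 -0.0662  0.0546] x [-0.135  0.991 -0.002] y [0.991 0.135 0.001] z [ 0.001 -0.002 -1.   ] F [ 0.2 -5.  -1.5] T [-1.02 -0.2  -0.05] open 0.0258
q [ 0.051  0.917  0.033  1.975 -0.098  0.249  0.302]
rack TCP [   0.3 -130.1   54.6] yaw tool y 7.76
tip [  0.9 101.9  46. ] pitch deg -0.13
```

>>> {"op": "apply_moves", "data": {
  "motion": "-0.001 0.007 0 0.1 0 0.1;-0.0007 0.005 0 0 0 0;0 0 0 0 0 0"
}}

```text
time: 44.08
eef_pos: [0.481, -0.0585, 0.0548]
ee_rot: [2.065, 2.358, -0.004]
contact_force: [0.2, -6.4, -1.2]
opening: 0.0257
```

```bash
python3 -c "
from h import *
rk(); tip()"
```

```text
t 44.08 pos [ 0.481  -0.0585  0.0548] x [-0.132  0.991 -0.007] y [0.991 0.132 0.003] z [ 0.004 -0.006 -1.   ] F [ 0.2 -6.4 -1.2] T [-1.35 -0.03  0.22] open 0.0257
q [ 0.03   0.915  0.039  1.985 -0.106  0.239  0.289]
rack TCP [   0.2 -122.3   54.8] yaw tool y 7.59
tip [  1.5 109.6  45.2] pitch deg -0.38
```

>>> {"op": "apply_moves", "data": {
  "motion": "-0.0008 0.005 0 0.2 0 0.2;-0.0006 0.004 0 0 0 0;0 0 0 0 0 0"
}}

```text
time: 44.45
eef_pos: [0.4806, -0.0588, 0.055]
ee_rot: [2.066, 2.346, -0.009]
contact_force: [-0.1, -6.8, -0.0]
opening: 0.0259
```

```bash
python3 -c "
from h import *
rk(); tip()
shot('top','t22',[215,190,335,260],6)"
```

```text
t 44.45 pos [ 0.4806 -0.0588  0.055 ] x [-0.127  0.992 -0.015] y [0.992 0.127 0.006] z [ 0.007 -0.015 -1.   ] F [-0.1 -6.8 -0. ] T [-1.39  0.17  0.36] open 0.0259
q [ 0.02   0.914  0.049  1.992 -0.108  0.229  0.282]
rack TCP [  -0.2 -122.6   55. ] yaw tool y 7.27
tip [  2.3 109.3  43.5] pitch deg -0.88
```

View pics/t22.png

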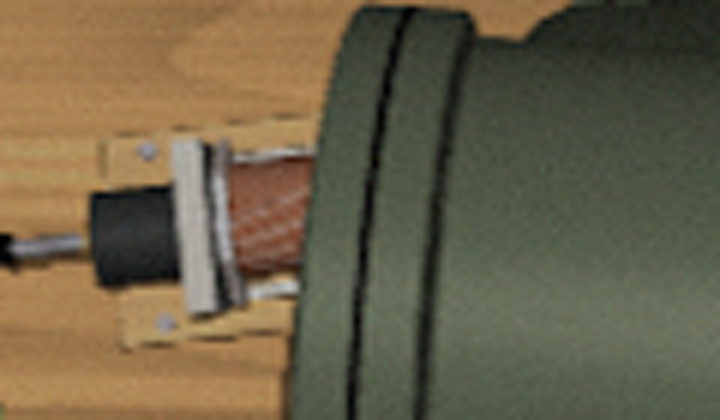

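>>> {"op": "apply_moves", "data": {
  "motion": "-0.0008 0.006 0 1.2 0.4 0.7;-0.0008 0.006 0 0.4 0 0.2"
}}

```text
time: 44.75
eef_pos: [0.4803, -0.0574, 0.0552]
ee_rot: [2.069, 2.36, 0.006]
contact_force: [5.8, -49.6, -13.1]
opening: 0.0259
```

```bash
python3 -c "
from h import *
rk(); tip()"
```

```text
t 44.75 pos [ 0.4803 -0.0574  0.0552] x [-0.131  0.991 -0.   ] y [0.991 0.131 0.005] z [ 0.005  0.    -1.   ] F [  5.8 -49.6 -13.1] T [-11.12  -1.18  -0.03] open 0.0259
q [ 0.036  0.913  0.031  1.989 -0.107  0.236  0.291]
rack TCP [  -0.3 -121.1   55.2] yaw tool y 7.52
tip [  1.2 110.9  47.1] pitch deg -0.01
```

>>> {"op": "apply_moves", "data": {
  "motion": "0.0002 -0.0005 0 0 0 0.2;0 0.001 -0.004 0 0 0;0 0.001 -0.003 0 0 0"
}}

```text
time: 45.12
eef_pos: [0.4809, -0.0598, 0.0483]
ee_rot: [2.067, 2.355, 0.003]
contact_force: [-0.5, -7.6, 3.2]
opening: 0.0256
```

```bash
python3 -c "
from h import *
rk(); tip()"
```

```text
t 45.12 pos [ 0.4809 -0.0598  0.0483] x [-0.13   0.992 -0.004] y [0.992 0.13  0.006] z [ 0.007 -0.004 -1.   ] F [-0.5 -7.6  3.2] T [-0.57  0.09  0.15] open 0.0256
q [ 0.038  0.928  0.033  1.99  -0.107  0.219  0.291]
rack TCP [  -0.  -123.6   48.3] yaw tool y 7.45
tip [  1.8 108.4  39.3] pitch deg -0.26
```

>>> {"op": "apply_moves", "data": {
  "motion": "0 0.001 -0.002 0.2 0.3 0.4;0 0.0005 -0.001 0 0 0"
}}

```text
time: 45.38
eef_pos: [0.4809, -0.0597, 0.0464]
ee_rot: [2.066, 2.364, 0.001]
contact_force: [-4.7, -5.5, 28.0]
opening: 0.0254
```

```bash
python3 -c "
from h import *
rk(); tip(); shot('wrist','w23'); crop('w23',240,0,160,220,3.6)"
```

```text
t 45.38 pos [ 0.4809 -0.0597  0.0464] x [-0.134  0.991 -0.002] y [0.991 0.134 0.002] z [ 0.002 -0.001 -1.   ] F [-4.7 -5.5 28. ] T [ 0.03  1.1  -0.28] open 0.0254
q [ 0.04   0.932  0.03   1.985 -0.104  0.223  0.294]
rack TCP [-1.000e-01 -1.234e+02  4.640e+01] yaw tool y 7.7
tip [  0.7 108.6  38. ] pitch deg -0.09
```

View pics/w23c.png

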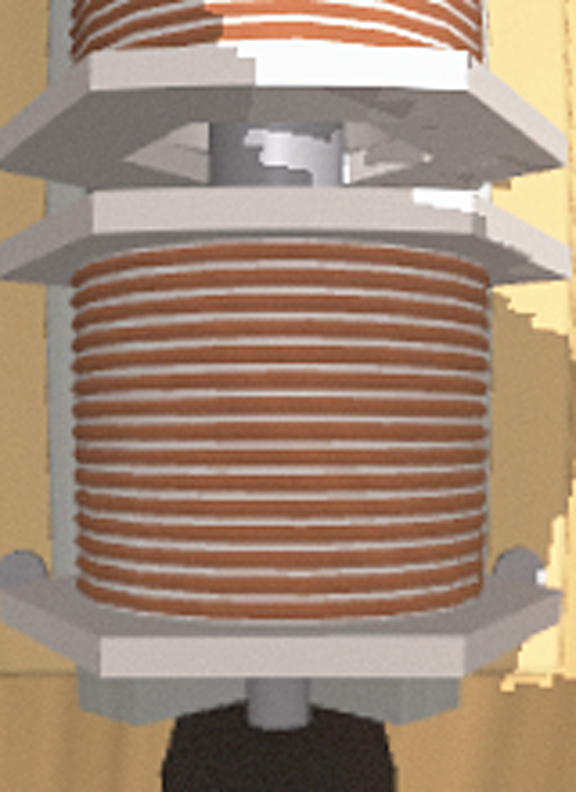

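>>> {"op": "apply_moves", "data": {
  "motion": "0.0003 -0.0025 0 0 0 0;0 -0.0005 0 0 0 0"
}}

```text
time: 45.68
eef_pos: [0.4808, -0.0633, 0.047]
ee_rot: [2.067, 2.362, 0.0]
contact_force: [1.9, -5.4, 3.1]
opening: 0.0262
```

>>> {"op": "apply_moves", "data": {
  "motion": "0 0 0 0 0 0;0 0 0 0 0 0;0 0 0 0 0 0;0 0 0 0 0 0",
  "fingers": 0
}}

```text
time: 46.18
eef_pos: [0.4806, -0.0627, 0.047]
ee_rot: [2.067, 2.364, 0.001]
contact_force: [-0.0, 0.3, -0.4]
opening: 0.0854
```

```bash
python3 -c "
from h import *
rk(); tip(); shot('wrist','w24'); crop('w24',240,0,160,220,3.6)"
```

```text
t 46.17 pos [ 0.4806 -0.0627  0.047 ] x [-0.133  0.991 -0.001] y [0.991 0.133 0.001] z [ 0.001 -0.001 -1.   ] F [-0.   0.3 -0.4] T [-0.02  0.02  0.04] open 0.0854
q [ 0.047  0.931  0.029  1.984 -0.102  0.227  0.298]
rack TCP [  -0.8 -126.4   47. ] yaw tool y 7.66
tip [  0.2 105.6  38.8] pitch deg -0.04
```

View pics/w24.png

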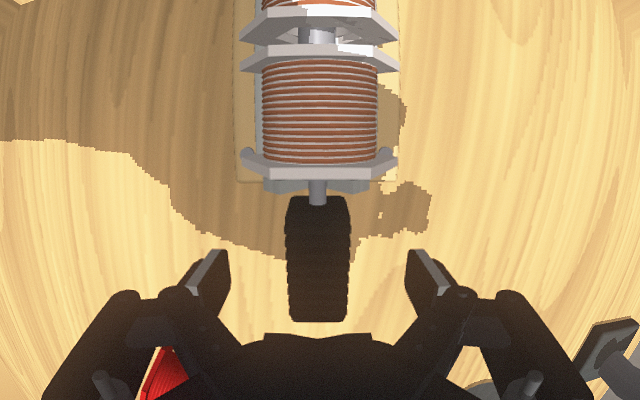

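>>> {"op": "apply_moves", "data": {
  "motion": "0 0 0.04 0 0 0;0 0 0.05 0 0 0;0 0 0.05 0 0 0;0 -0.03 0.02 0 0 0;0 -0.05 0 0 0 0"
}}

```text
time: 46.85
eef_pos: [0.4802, -0.1411, 0.2121]
ee_rot: [2.06, 2.371, 0.001]
contact_force: [0.5, -0.9, 0.4]
opening: 0.0852
```

>>> {"op": "apply_moves", "data": {
  "motion": "0 -0.06 0 0 0 0;0.01 -0.06 0 0 0 0;0.01 -0.05 0 0 0 0;0 0 0 0 0 0;0 0 0 0 0 0"
}}

```text
time: 47.48
eef_pos: [0.4988, -0.319, 0.2122]
ee_rot: [2.063, 2.368, 0.001]
contact_force: [-0.5, -0.2, 0.9]
opening: 0.0855
```

```bash
python3 -c "
from h import *
rk(); shot('top','t25',[140,110,420,290],2.8); shot('scene','s25',[220,100,440,265],3.6); crop('t25',215,185,140,80,5.7)"
```

```text
t 47.48 pos [ 0.4988 -0.319   0.2122] x [-0.137  0.991  0.   ] y [0.991 0.137 0.001] z [ 0.001  0.    -1.   ] F [-0.5 -0.2  0.9] T [-0.01  0.01  0.04] open 0.0855
q [ 0.5    0.772  0.031  1.467 -0.028  0.903  0.677]
rack TCP [ -18.  -382.8  212.2] yaw tool y 7.87
```

View pics/t25c.png

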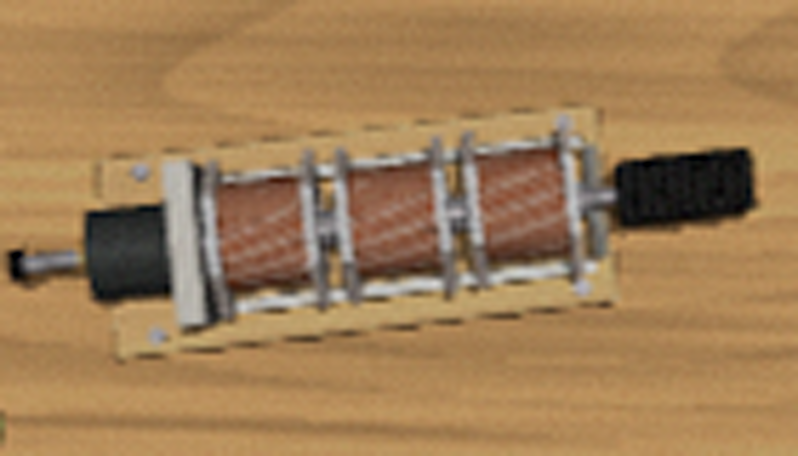

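View pics/s25.png

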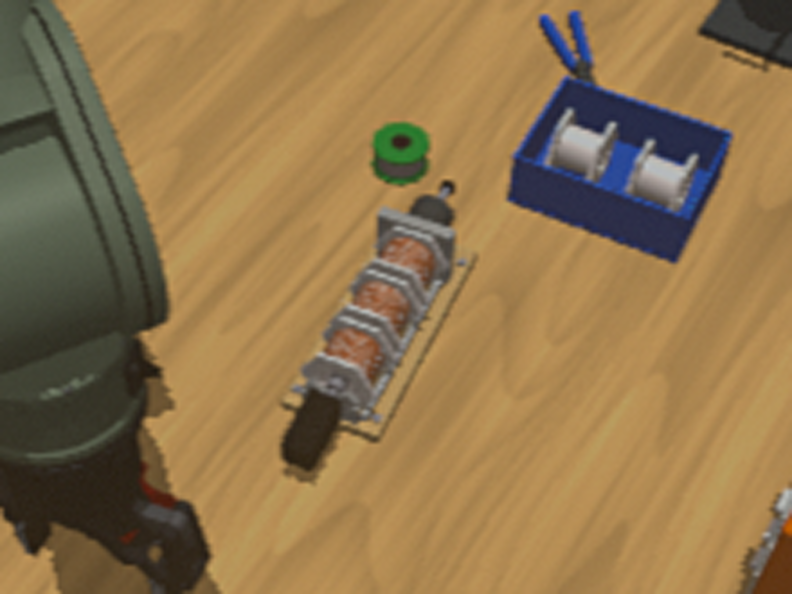

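View pics/t25.png

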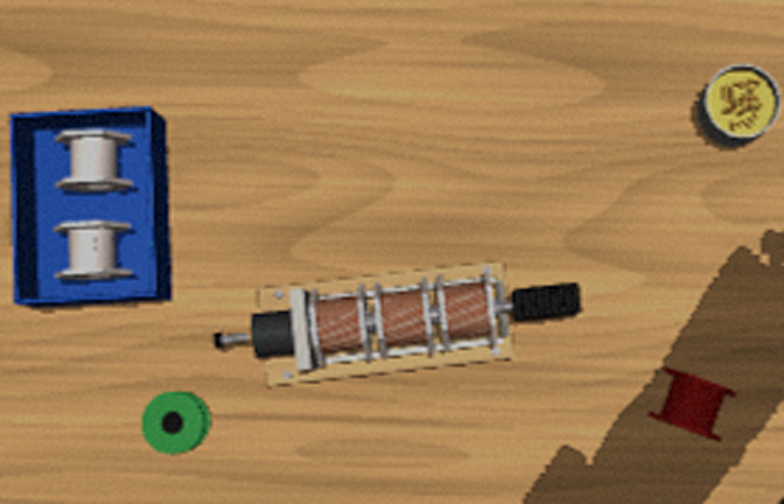

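```bash
python3 -c "
from rig import arm
print(arm.sign_off())"
```

```text
the job is handed in; nothing more can be done
None
```

The job is handed in, at about 47.5 s of the 210 s allowed. `sign_off` gives no verdict, so these are my own checks.

**What I did:**
- I lifted the spindle out of its notch, drew it out and laid it on the bench.
- I put the two empty spools in the blue bin and stood the three copper spools on the rack. The red look-alike stayed where it was.
- I passed the spindle through all three spools and the far hole and pressed it until its grip met the notched plate. The force peaked at about 50 N and the tip was near rack y = 111 mm.
- I lowered the neck into the V, let go and backed off.

**Last checks:**
- **Spindle:** in the top view the grip ends and the plunger button lie at the same pixels, to about 0.3 px, as in the first picture, when the spindle was seated. When I let go, its tip worked out at about rack y = 106 mm.
- **Spools:** all three full ones are on the spindle and both empties stand in the bin.
- **Bystanders:** in the last pictures the tin and reel look unmoved. The tape was not in them; I last saw it in place at 36.9 s.
- **Arm:** clear of everything, with no force on it.

**What fell short or disagreed:**
- The first push stopped about 1.5 mm short of the plate and the tool tipped about 0.9° under the spring. I levelled it and pushed again.
- The wrist-camera fit put the rack about 4 mm low. I used the heights given in the task instead, and the V's contact force agreed with them to within about a millimetre.
- The plunger could not be read directly. At the full press I inferred it from the grip touching the plate, and when seated from the button's position.

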